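Empty a tilt-out bin into the tray on the scale

TASK

Push the tall bottle along the bench, low down so that it neither topples nor leaves the surface, until it stands wholly inside the round mark, out of the bin's way. Then swing the tilt-out bin fully forward by its bar, scoop every valve body out of its mouth into the tray on the scale, and swing the empty bin fully shut again. Do not disturb the tape roll or the stamp.

Things in the scene. Friction and masses are not known exactly. Their poses are not given: they have to be found in the camera images.
- rack: low white rack, fixed, 400 mm wide (y); origin on the bench under its middle, x level away from the robot. Base 20 mm high; clear back plate 95 mm behind the hinge line, top 120 mm above the bench; cheeks outside the bin's ends, tops 130 mm above the bench. The hinge line lies at x -60 mm, z 30 mm
- hinge (a point): middle of the bin's hinge line (fixed point, lower front edge of the bin); axes turn with the bin, y along the hinge; shut: z up, x into the rack. Bin in this frame: clear front wall 4 mm thick (x 0 to 4 mm), 95 mm tall; white floor 85 mm deep (z 0 to 4 mm); end walls inside at y +-178 mm, 30 mm tall (95 mm in the front 35 mm); no back wall, open top
- bar (a point): middle of the bin's steel pull bar: round, 10 mm thick, 100 mm long along the hinge line, on a post at each end, 40 mm above the front wall's top edge, at x 2, z 135 mm of hinge (same axes). 165 mm above the bench when shut. It can be pinched from above across the bar and turns between the fingers as the bin swings
- bin (a joint): angle of the tilt-out bin: 0 shut (front wall upright), 1.05 rad fully forward (stop; front wall leans 60 degrees towards the robot, bar then 98 mm above the bench). Stiff hinge, 0.4 N m friction (about 3 N at the bar): it stays roughly where left. As it swings forward the parts slide down its floor against the front wall
- bottle: tall narrow white bottle with a grey cap, 62 mm across, 200 mm tall, 0.4 kg; origin at the centre of its underside, z up its axis. It starts standing in front of the bin, in the way of its swing
- pad: round black-edged white mark stuck flat on the bench (no thickness to feel), 130 mm across; origin at its centre. It lies left or right of the bin, on the other side from the tray
- tray: white tray fixed on a bench scale, 260 mm (its x) by 180 mm (its y) outside, walls 5 mm; origin on the bench under its centre. Its inner floor is 27 mm and its rim 63 mm above the bench. Fixed, left or right of the bin. The scale's display sticks out at its +x end
- valve1: aluminium valve body, one of three to five that start in the bin (None if absent): a block 44 mm (x) by 24 mm (y) by 36 mm (z), with a steel stub 16 mm across and 9 mm high on its +z face, about 80 g; origin at the centre of the block's face away from the stub
- valve2: aluminium valve body, one of three to five that start in the bin (None if absent): a block 44 mm (x) by 24 mm (y) by 36 mm (z), with a steel stub 16 mm across and 9 mm high on its +z face, about 80 g; origin at the centre of the block's face away from the stub
- valve3: aluminium valve body, one of three to five that start in the bin (None if absent): a block 44 mm (x) by 24 mm (y) by 36 mm (z), with a steel stub 16 mm across and 9 mm high on its +z face, about 80 g; origin at the centre of the block's face away from the stub
- valve4: aluminium valve body, one of three to five that start in the bin (None if absent): a block 44 mm (x) by 24 mm (y) by 36 mm (z), with a steel stub 16 mm across and 9 mm high on its +z face, about 80 g; origin at the centre of the block's face away from the stub
- valve5: aluminium valve body, one of three to five that start in the bin (None if absent): a block 44 mm (x) by 24 mm (y) by 36 mm (z), with a steel stub 16 mm across and 9 mm high on its +z face, about 80 g; origin at the centre of the block's face away from the stub
- tape_roll: clear tape roll lying flat, 60 mm across, 24 mm high, a bystander; origin at the centre of its underside
- stamp: black and grey rubber stamp, 30 (x) by 60 mm (y), 55 mm high, a bystander; origin at the centre of its underside
Not all that is in view belongs to the job. Leave any blue or purple look-alike of the valve4 alone.

How it is judged (in metres and radians):
On the way, in this order (a step that is already met when the one before it is completed fails the run):
1. the bottle stands upright wholly inside the round mark, the bin not yet swung out (horizontal distance between bottle and pad below 0.034 m and angle between bottle's own z axis and vertical below 0.1 rad and linear speed of bottle below 0.03 m/s and value of joint bin below 0.25 rad), for 0.2 s.
2. the bin is swung fully forward (value of joint bin above 0.95 rad), for 0.2 s.
At the end, for the whole second after the job is handed in: every valve body lies at rest inside the tray (on its floor or on another, within its walls), the bottle stands upright with its centre within 34 mm of the mark's centre, and the bin is shut to within 0.07 rad (x of valve1 in the frame of tray between -0.125 and 0.125 m and y of valve1 in the frame of tray between -0.085 and 0.085 m and z of valve1 in the frame of tray between 0.01 and 0.09 m and linear speed of each of valve1, valve2, valve3, valve4, valve5, bottle below 0.03 m/s and x of valve2 in the frame of tray between -0.125 and 0.125 m and y of valve2 in the frame of tray between -0.085 and 0.085 m and z of valve2 in the frame of tray between 0.01 and 0.09 m and x of valve3 in the frame of tray between -0.125 and 0.125 m and y of valve3 in the frame of tray between -0.085 and 0.085 m and z of valve3 in the frame of tray between 0.01 and 0.09 m and x of valve4 in the frame of tray between -0.125 and 0.125 m and y of valve4 in the frame of tray between -0.085 and 0.085 m and z of valve4 in the frame of tray between 0.01 and 0.09 m and x of valve5 in the frame of tray between -0.125 and 0.125 m and y of valve5 in the frame of tray between -0.085 and 0.085 m and z of valve5 in the frame of tray between 0.01 and 0.09 m and horizontal distance between bottle and pad below 0.034 m and angle between bottle's own z axis and vertical below 0.1 rad and value of joint bin below 0.07 rad and velocity of joint bin below 0.05 rad/s); the robot touches nothing.
It fails at once if the bottle tilts by more than 0.4 rad (angle between bottle's own z axis and vertical above 0.4 rad).
It fails at once if the bottle is lifted off the bench (20 mm) (height (world z) of bottle above 0.02 m).
It fails at once if the tape_roll is moved by more than 40 mm (distance of tape_roll from where it was at the start of the episode above 0.04 m).
It fails at once if the stamp is moved by more than 40 mm (distance of stamp from where it was at the start of the episode above 0.04 m).
Of valve1, valve2, valve3, valve4, valve5 only 3 to 5 are there at a start; the rules pass over those that are not, and their reading is None.
At some moment in a run one of valve2, valve3, valve4 may be knocked a few centimetres aside while the robot is not near it.
Once in a run the grip may slacken for a moment while it holds something.
It also fails if it takes over 210 s, if anything falls off the work surface, if the arm or the gripper's body presses on something with over 40 N, if the wrist force passes 120 N, or if a joint passes its speed limit or range.

ROBOT

A 7-joint arm with a two-finger parallel gripper is mounted at the origin on the work surface. World frame = base frame: x ahead of the robot, y to its left, z up, the work surface at z = 0. Lengths are in m, angles in degrees, forces in N, time in s.
With the tool pointing down it reaches from about 0.425 to 0.875 m from the base axis. Payload 4.7 kg.
Tool frame: the origin (TCP) lies at the very end of the fingers, on their centre line; the grasp point (between the pads) lies 19 mm behind it; z points along the fingers, y is the line along which they close (so a half turn about z gives the same grasp; the last joint's range is limited). The gripper opens to 87 mm and grips with 3 to 60 N. Pads are 19 mm wide; open, the fingers measure 117 mm over their backs; the gripper's body (75 mm by 190 mm) begins 51 mm behind the grasp point.
Start: joints at [77.412, 18.392, -4.016, 83.108, 1.295, 78.541, -3.26], TCP at [0.151, -0.632, 0.223] pointing down, gripper open.
Joint ranges: [-163.93, 163.93], [-17.29, 119.83], [-79.2, 71.16], [3.27, 140.29], [-89.18, 269.18], [5.43, 117.66], [-154.24, 154.24]. Speed limits (degrees/s): [147.25, 147.25, 180, 180, 180, 180, 180].

INTERFACE

Orientations are given as [roll, pitch, yaw] about the fixed x, y, z axes, in that order (R = Rz(yaw) Ry(pitch) Rx(roll)).
In Python, from cell import get_obs, eyes, env gives the robot as it stands.
- The arm moves only by the tool servo_tool, never from a script. Its argument "series" is a list that holds one entry, the list of rows, each a list of 7 numbers: the shift along the tool's x, y, z in units of 300 mm (1.0 is 300 mm), then the turn, a rotation vector about the tool's x, y, z in units of pi rad (1.0 is pi rad), then the opening, from 0 (shut) to 1 (fully open). In form: [[[tx, ty, tz, wx, wy, wz, gripper], ...]]. A call has 1 to 12 rows; each row is the pose to reach, as a shift and turn from the pose commanded when the call began, along the tool's axes at that moment, turning the shorter way round; what a row does not reach only later rows make up. A row lasts 1/12 s, in which the tool goes at most 41.7 mm and 7.16 degrees, less where a joint would pass 70% of its speed; a pose out of reach is approached as far as the arm can. A call with a number of a shift or a turn outside -1 to 1 is refused whole. A call with a gripper value outside its range is refused whole. The fingers move at their own pace and stop on an object; "grip_force" is the grip in N (left out, the last holds). Time passes only in rows, so rows that repeat a pose let the fingers close. It gives the time, the measured TCP pose, the force, the opening and the grip force at its end, in the units of the state.
- get_obs(): the state, without advancing time (a new reading comes with each control period).
- eyes.read_camera(name): name is "side" or "top" or "wrist"; returns a dict with "frame" (420x560x3 uint8, red, green, blue), "depth" (420x560 float32, m along the optical axis (not along the pixel's ray), 0 where there is no reading), "fx", "fy", "cx", "cy" (pixels), "origin" and "rotation" of the camera in the world; the wrist camera has in their place "mount" (4x4, takes a point from camera to tool coordinates, whose origin is the TCP and whose axes are the flange's). Camera axes: x right, y down, z forward; pixel columns grow to the right and rows downward; lengths in m; the calibration is good to about 2 mm. The wrist camera is an equidistant fisheye: a pixel r from the principal point sees the ray r / f radians off the axis. A picture is of the moment at which its call begins: read the wrist's pose just before it.
- env.sign_off(): hands the job in; it is judged then, once.
The state is a dict: "time_s": time; "qpos": joint angles; "joint_velocities": joint speeds; "effort": joint torques, N m; "tool_pos": TCP position; "tool_rot": TCP orientation; "force": force on the tool from outside, world axes, zero at the start; "wrist_torque": the same for the moment, N m; "grip_width": finger opening in m; "grasp_force": force on a finger pad.
Only numpy, scipy, OpenCV 4.12 (cv2) and the standard library are available. Lean on these libraries where they do the work, as an engineer would, in place of code of your own. Each camera call takes 0.05 s, during which the arm holds its last target. There are 200 camera calls.

## Working session

There is one attempt and no reset: what is moved stays moved. The work goes in short steps, Python scripts to look and compute and a tool call to move; the robot and the scene stay as the last step left them, time stands still between calls to the robot, and variables do not carry over. Pictures are saved under pics/ and viewed, at most 14 in all, crops included, and the job is handed in when it is done.

Besides the shell and the picture viewer there is one more tool, called after ">>>" as a command line: name --argument value ..., lists and objects as JSON in quotes. servo_tool: Moves the arm, as the interface text tells. Shifts and turns lie within -1 to 1; 1 stands for 300 mm of shift or pi rad of turn. Its arguments: {"type":"object","properties":{"series":{"type":"array"},"grip_force":{"type":"number"}},"required":["series"]}

```bash
mkdir -p pics; ls
cat > h.py <<'E'
import numpy as np, cv2
from cell import get_obs, eyes, env
from scipy.spatial.transform import Rotation as R
def snap(n,fn,crop=None,scale=1):
    c=eyes.read_camera(n); np.savez('pics/'+fn+'.npz',**c)
    im=c['frame'][:,:,::-1]
    if crop: im=im[crop[1]:crop[3],crop[0]:crop[2]]
    if scale!=1: im=cv2.resize(im,None,fx=scale,fy=scale,interpolation=cv2.INTER_CUBIC)
    cv2.imwrite('pics/'+fn+'.png',im); return c
def cloud(c):
    d=c['depth']; v,u=np.mgrid[:d.shape[0],:d.shape[1]]
    p=np.stack([(u-c['cx'])/c['fx']*d,(v-c['cy'])/c['fy']*d,d],-1)
    P=p@np.array(c['rotation']).T+c['origin']; P[d==0]=np.nan; return P
def onplane(c,u,v,z):
    r=np.array(c['rotation'])@np.array([(u-c['cx'])/c['fx'],(v-c['cy'])/c['fy'],1]); o=np.array(c['origin'])
    return o+r*(z-o[2])/r[2]
E
python3 - <<'E'
from h import *
o=get_obs(); print({k:np.round(v,3) for k,v in o.items()})
for n in ['top','side']:
    c=snap(n,n+'0'); print(n,c['fx'],c['cx'],c['cy'],np.round(c['origin'],3),np.round(c['rotation'],3).tolist())
a=cv2.imread('pics/top0.png');b=cv2.imread('pics/side0.png')
cv2.imwrite('pics/top0b.png',cv2.resize(a,(784,588),interpolation=cv2.INTER_CUBIC));cv2.imwrite('pics/side0b.png',cv2.resize(b,(784,588),interpolation=cv2.INTER_CUBIC))
E
```

```text
pics
{'time_s': np.float64(0.0), 'qpos': array([77.414, 18.439, -4.017, 83.175,  1.297, 78.541, -3.259]), 'joint_velocities': array([-0.018, -0.022,  0.044, -0.016,  0.145, -0.079, -0.043]), 'effort': array([ 0.0000e+00, -4.9129e+01, -4.0400e-01, -3.1252e+01, -6.4000e-02,
        4.4000e-02,  0.0000e+00]), 'tool_pos': array([ 0.15 , -0.632,  0.221]), 'tool_rot': array([-1.7989e+02,  7.0000e-03,  1.3398e+01]), 'force': array([ 0.125, -1.034,  0.688]), 'wrist_torque': array([ 0.004,  0.007, -0.035]), 'grasp_force': np.float64(0.0), 'grip_width': np.float64(0.087)}
top 403.0434279581926 276.93501641980583 211.86770073630342 [ 0.555 -0.021  1.03 ] [-175.096, 2.183, -90.513]
side 433.3883875409737 282.1241238056388 205.06842628623218 [ 0.49  -0.562  0.791] [-140.322, 0.976, -14.603]
```

View pics/top0b.png

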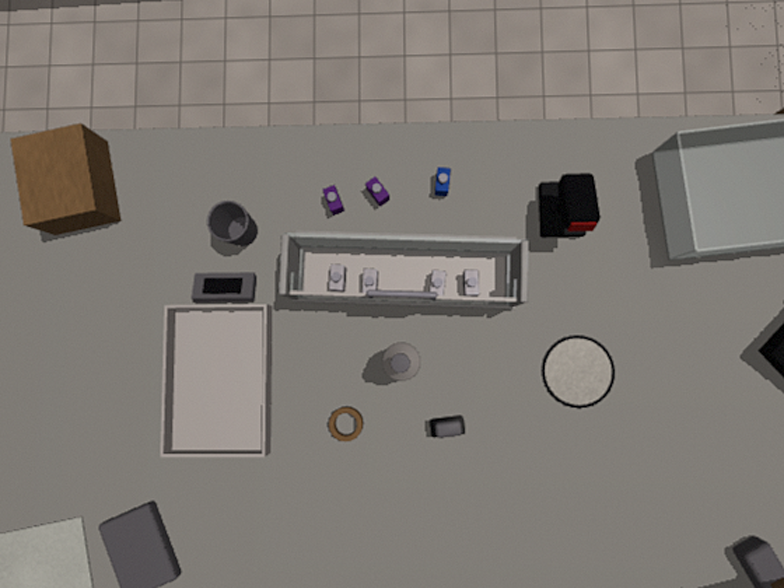

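View pics/side0b.png

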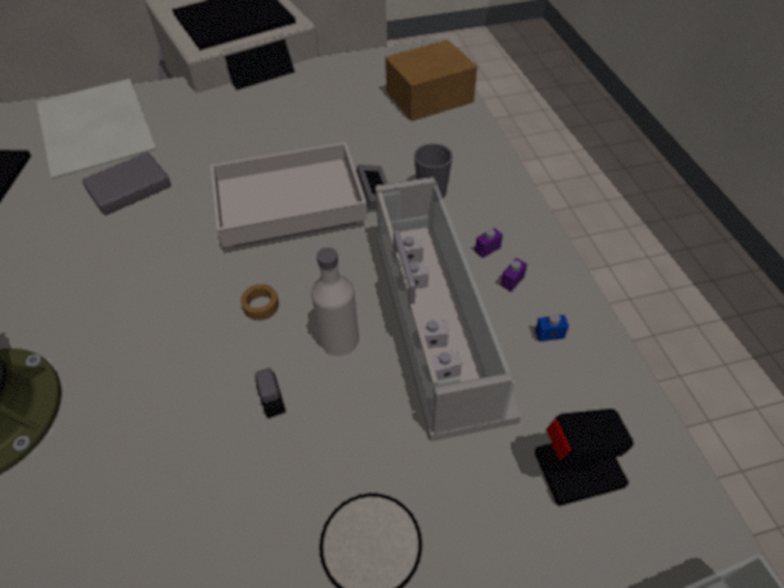

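Top view (784-wide): bottle (401,362), mark (578,372), tray (163–268, 306–456), rack (280–526, 235–305) with four valves at (337,277), (369,280), (438,282), (471,282). Tape roll is at (345,424), stamp at (447,427). The blue and purple look-alikes are behind the rack.

```bash
cat >> h.py <<'E'
_rc=snap
def _fix(c):
    c=dict(c); r=np.array(c['rotation']) if 'rotation' in c else None
    if r is not None and r.shape==(3,): c['rotation']=R.from_euler('xyz',r,degrees=True).as_matrix()
    return c
def snap(*a,**k): return _fix(_rc(*a,**k))
def load(fn): return _fix(np.load('pics/'+fn+'.npz'))
E
python3 - <<'E'
from h import *
c=load('top0'); P=cloud(c)
k=1.4
def w(n,u,v,z): print(n,np.round(onplane(c,u/k,v/k,z),3), 'depthpt',np.round(P[int(v/k),int(u/k)],3))
w('pad',578,372,0); w('padL',543,372,0); w('padR',614,372,0); w('padT',578,336,0);w('padB',578,407,0)
w('cap',401,362,.2)
w('tape',345,424,.024); w('stamp',447,427,.055)
for n,p in dict(tl=(168,307),tr=(268,307),bl=(163,456),br=(266,456)).items(): w('tray'+n,*p,.063)
for n,p in dict(tl=(284,235),tr=(526,241)).items(): w('rackback'+n,*p,.12)
for n,p in dict(bl=(281,300),br=(522,306)).items(): w('rackfr'+n,*p,.13)
w('barL',367,294,.165); w('barR',437,296,.165)
for p in [(337,268),(369,272),(438,274),(471,274)]: w('valvestub',*p,.08)
w('bench',660,450,0)
# bottle points by depth
X=P.reshape(-1,3); 
s=load('side0'); Q=cloud(s).reshape(-1,3)
m=(Q[:,2]>.02)&(Q[:,2]<.1)&(abs(Q[:,0]-.54)<.08)&(abs(Q[:,1]-.0)<.1)
print(m.sum(),Q[m].min(0),Q[m].max(0)); 
A=Q[m][:,:2]; from scipy.optimize import least_squares
print(least_squares(lambda q:np.hypot(*(A-q).T)-.031,A.mean(0),loss='soft_l1',f_scale=.003).x)
m=(X[:,2]>.19)&(X[:,2]<.21)&(abs(X[:,1])<.1)&(X[:,0]<.58)&(X[:,0]>.45); print('cap top',X[m].mean(0),m.sum())
m=(X[:,2]>.155)&(X[:,2]<.175)&(X[:,0]>.58)&(X[:,0]<.75);B=X[m];print('bar',B.mean(0),B.min(0),B.max(0),np.polyfit(B[:,1],B[:,0],1))
E
```

```text
pad [ 0.505 -0.322  0.   ] depthpt [ 0.507 -0.319  0.003]
padL [ 0.505 -0.26   0.   ] depthpt [ 0.507 -0.258  0.001]
padR [ 0.504 -0.386  0.   ] depthpt [ 0.506 -0.384  0.002]
padT [ 0.569 -0.325  0.   ] depthpt [ 0.569 -0.322  0.003]
padB [ 0.443 -0.32   0.   ] depthpt [ 0.445 -0.317  0.002]
cap [ 0.531 -0.009  0.2  ] depthpt [ 0.532 -0.008  0.201]
tape [0.418 0.094 0.024] depthpt [ 0.416  0.098 -0.004]
stamp [ 0.416 -0.083  0.055] depthpt [ 0.417 -0.083  0.059]
traytl [0.625 0.398 0.063] depthpt [0.626 0.399 0.062]
traytr [0.623 0.222 0.063] depthpt [0.625 0.227 0.049]
traybl [0.371 0.401 0.063] depthpt [0.372 0.402 0.062]
traybr [0.37  0.224 0.063] depthpt [0.361 0.239 0.003]
rackbacktl [0.738 0.183 0.12 ] depthpt [0.738 0.182 0.13 ]
rackbacktr [ 0.721 -0.212  0.12 ] depthpt [ 0.72  -0.208  0.13 ]
rackfrbl [0.63  0.185 0.13 ] depthpt [ 0.641  0.216 -0.001]
rackfrbr [ 0.615 -0.201  0.13 ] depthpt [ 0.625 -0.224  0.003]
barL [0.634 0.043 0.165] depthpt [0.634 0.043 0.168]
barR [ 0.63  -0.065  0.165] depthpt [ 0.634 -0.066  0.125]
valvestub [0.687 0.1   0.08 ] depthpt [0.69  0.103 0.07 ]
valvestub [0.68  0.046 0.08 ] depthpt [0.682 0.048 0.07 ]
valvestub [ 0.675 -0.071  0.08 ] depthpt [ 0.678 -0.07   0.069]
valvestub [ 0.674 -0.127  0.08 ] depthpt [ 0.677 -0.127  0.069]
bench [ 0.367 -0.46   0.   ] depthpt [ 0.369 -0.457  0.004]
652 [ 0.49982668 -0.03948844  0.02011176] [ 5.61078019e-01 -3.29216620e-04  9.99141118e-02]
[ 0.53047663 -0.00614208]
cap top [ 0.53076123 -0.00642258  0.1998108 ] 147
bar [ 0.63509435 -0.0091811   0.16858187] [ 0.62870675 -0.06221751  0.15500564] [0.64062467 0.04537989 0.17313822] [0.04428124 0.6355009 ]
```

```bash
cat >> h.py <<'E'
import json
def frame(d,tilt,flip=1):
    """tool z leans tilt deg from down towards horizontal dir d(deg azimuth); tool y horizontal = 90 deg left of d * flip"""
    a=np.radians(d); t=np.radians(tilt)
    z=np.array([np.cos(a)*np.sin(t),np.sin(a)*np.sin(t),-np.cos(t)]); y=flip*np.array([-np.sin(a),np.cos(a),0])
    return np.stack([np.cross(y,z),y,z],1)
def plan(calls,start=None):
    """calls: list of lists of (pos,R,grip,nrows); interpolated rows relative to call start"""
    o=get_obs(); p=np.array(o['tool_pos']);M=R.from_euler('xyz',o['tool_rot'],degrees=True)
    if start: p,M=np.array(start[0]),R.from_matrix(start[1])
    for segs in calls:
        p0,M0=p,M; rows=[]
        for q,Rt,g,n in segs:
            q=np.array(q);Rt=M if Rt is None else R.from_matrix(Rt); dv=(M.inv()*Rt).as_rotvec()
            if np.linalg.norm(q-p)/n>.0417 or np.degrees(np.linalg.norm(dv))/n>7.16: print('SLOW',np.linalg.norm(q-p)/n,np.degrees(np.linalg.norm(dv))/n)
            for i in range(1,n+1):
                pp=p+(q-p)*i/n; MM=M*R.from_rotvec(dv*i/n)
                rows.append([round(float(x),3)+0. for x in np.r_[M0.inv().apply(pp-p0)/.3,(M0.inv()*MM).as_rotvec()/np.pi]]+[g])
            p,M=q,Rt
        print(len(rows),json.dumps([rows]).replace(' ',''))
E
python3 - <<'E'
from h import *
o=get_obs(); M=R.from_euler('xyz',o['tool_rot'],degrees=True).as_matrix()
d=np.degrees(np.arctan2(-.3135,-.0245)); print(d)
F=frame(d,42,1); F0=frame(d,0,1); print(F.round(2))
g=.52
Fm=R.from_rotvec(R.from_matrix(M.T@F0).as_rotvec()*.45); Fm=M@Fm.as_matrix()
plan([[([.42,-.40,.32],Fm,1,12)],[([.535,0.02,.32],F0,g,12)],[([.54,.13,.25],F,g,8),([.54,.13,.15],F,g,4)]])
E
```

```text
-94.46857822220223
[[ 0.06  1.   -0.05]
 [ 0.74 -0.08 -0.67]
 [-0.67  0.   -0.74]]
12 [[[0.088,-0.045,-0.027,0.0,0.0,-0.015,1],[0.176,-0.091,-0.055,0.0,0.0,-0.03,1],[0.263,-0.136,-0.082,0.0,0.0,-0.045,1],[0.351,-0.181,-0.109,0.0,0.0,-0.06,1],[0.439,-0.227,-0.136,0.0,0.0,-0.075,1],[0.527,-0.272,-0.164,0.0,0.0,-0.09,1],[0.614,-0.317,-0.191,0.0,0.0,-0.105,1],[0.702,-0.363,-0.218,0.0,0.0,-0.12,1],[0.79,-0.408,-0.245,0.0,0.0,-0.135,1],[0.878,-0.453,-0.273,0.0,0.0,-0.15,1],[0.965,-0.499,-0.3,0.0,0.0,-0.165,1],[1.053,-0.544,-0.327,0.0,0.0,-0.18,1]]]
12 [[[0.106,-0.058,0.0,0.0,0.0,-0.018,0.52],[0.212,-0.117,0.0,0.0,0.0,-0.037,0.52],[0.318,-0.175,0.0,0.0,0.0,-0.055,0.52],[0.424,-0.233,0.0,0.0,0.0,-0.073,0.52],[0.53,-0.292,0.0,0.0,0.0,-0.092,0.52],[0.636,-0.35,0.0,0.0,0.0,-0.11,0.52],[0.742,-0.408,0.001,0.0,0.0,-0.129,0.52],[0.848,-0.467,0.001,0.0,0.0,-0.147,0.52],[0.954,-0.525,0.001,0.0,0.0,-0.165,0.52],[1.06,-0.583,0.001,0.0,0.0,-0.184,0.52],[1.166,-0.642,0.001,0.0,0.0,-0.202,0.52],[1.272,-0.7,0.001,0.0,0.0,-0.22,0.52]]]
12 [[[0.046,-0.001,0.029,0.0,-0.029,0.0,0.52],[0.092,-0.003,0.058,0.0,-0.058,0.0,0.52],[0.138,-0.004,0.088,0.0,-0.088,0.0,0.52],[0.183,-0.006,0.117,0.0,-0.117,0.0,0.52],[0.229,-0.007,0.146,0.0,-0.146,0.0,0.52],[0.275,-0.009,0.175,0.0,-0.175,0.0,0.52],[0.321,-0.01,0.204,0.0,-0.204,0.0,0.52],[0.367,-0.012,0.233,0.0,-0.233,0.0,0.52],[0.367,-0.012,0.317,0.0,-0.233,0.0,0.52],[0.367,-0.012,0.4,0.0,-0.233,0.0,0.52],[0.367,-0.012,0.483,0.0,-0.233,0.0,0.52],[0.367,-0.012,0.567,0.0,-0.233,0.0,0.52]]]
```

>>> servo_tool --series '[[[0.439, -0.227, -0.2, 0, 0, -0.075, 1], [0.878, -0.453, -0.327, 0, 0, -0.15, 1], [0.878, -0.453, -0.327, 0, 0, -0.15, 1], [0.878, -0.453, -0.327, 0, 0, -0.15, 1], [0.878, -0.453, -0.327, 0, 0, -0.15, 1], [0.878, -0.453, -0.327, 0, 0, -0.15, 1], [0.878, -0.453, -0.327, 0, 0, -0.15, 1], [0.878, -0.453, -0.327, 0, 0, -0.15, 1], [0.878, -0.453, -0.327, 0, 0, -0.15, 1], [0.878, -0.453, -0.327, 0, 0, -0.15, 1], [0.878, -0.453, -0.327, 0, 0, -0.15, 1], [0.878, -0.453, -0.327, 0, 0, -0.15, 1]]]'

```text
time_s: 1.1
tool_pos: [0.3735, -0.4404, 0.3197]
tool_rot: [-179.9, 0.1, 40.2]
force: [0.8, -0.6, -0.8]
grip_width: 0.0874
grasp_force: 0.0
```

>>> servo_tool --series '[[[0.9, -0.467, 0, 0, 0, -0.13, 0.52], [0.9, -0.467, 0, 0, 0, -0.13, 0.52], [0.9, -0.467, 0, 0, 0, -0.13, 0.52], [0.9, -0.467, 0, 0, 0, -0.13, 0.52], [0.9, -0.467, 0, 0, 0, -0.13, 0.52], [0.9, -0.467, 0, 0, 0, -0.13, 0.52], [0.9, -0.467, 0, 0, 0, -0.13, 0.52], [0.9, -0.467, 0, 0, 0, -0.13, 0.52], [0.9, -0.467, 0, 0, 0, -0.13, 0.52], [0.9, -0.467, 0, 0, 0, -0.13, 0.52]]]'

```text
time_s: 1.93
tool_pos: [0.4896, -0.1585, 0.3202]
tool_rot: [-180.0, 0.1, 63.8]
force: [0.2, -0.5, 0.5]
grip_width: 0.0458
grasp_force: 0.0
```

```bash
cat >> h.py <<'E'
def key(poses,start=None):
    "one numbers row per call/pose, relative to previous"
    o=get_obs(); p=np.array(o['tool_pos']);M=R.from_euler('xyz',o['tool_rot'],degrees=True)
    for q,Rt in poses:
        q=np.array(q);Rt=M if Rt is None else R.from_matrix(Rt)
        dv=(M.inv()*Rt).as_rotvec(); dp=M.inv().apply(q-p)
        print([round(float(x),3)+0. for x in np.r_[dp/.3,dv/np.pi]],'rows>=%.1f'%max(np.linalg.norm(dp)/.0417,np.degrees(np.linalg.norm(dv))/7.16))
        p,M=q,Rt
def st():
    o=get_obs(); print({k:np.round(o[k],3).tolist() for k in ['time_s','qpos','tool_pos','tool_rot','force','grip_width','grasp_force']})
E
python3 - <<'E'
from h import *
st(); d=-94.5
F=frame(d,42); 
key([([.54,.13,.30],F),([.54,.13,.1],F),([.535,.06,.04],F)])
E
```

```text
{'time_s': 1.933, 'qpos': [47.388, 1.482, -32.866, 91.891, 0.857, 86.909, -11.763], 'tool_pos': [0.49, -0.158, 0.32], 'tool_rot': [-179.967, 0.06, 63.753], 'force': [0.15, -0.511, 0.515], 'grip_width': 0.046, 'grasp_force': 0.0}
[0.937, -0.275, 0.067, -0.045, -0.23, -0.115] rows>=7.0
[0.446, 0.0, 0.495, 0.0, 0.0, 0.0] rows>=4.8
[-0.04, 0.002, 0.305, 0.0, 0.0, 0.0] rows>=2.2
```

>>> servo_tool --series '[[[0.937, -0.275, 0.067, -0.045, -0.23, -0.115, 0.52], [0.937, -0.275, 0.067, -0.045, -0.23, -0.115, 0.52], [0.937, -0.275, 0.067, -0.045, -0.23, -0.115, 0.52], [0.937, -0.275, 0.067, -0.045, -0.23, -0.115, 0.52], [0.937, -0.275, 0.067, -0.045, -0.23, -0.115, 0.52], [0.937, -0.275, 0.067, -0.045, -0.23, -0.115, 0.52], [0.937, -0.275, 0.067, -0.045, -0.23, -0.115, 0.52], [0.937, -0.275, 0.067, -0.045, -0.23, -0.115, 0.52], [0.937, -0.275, 0.067, -0.045, -0.23, -0.115, 0.52], [0.937, -0.275, 0.067, -0.045, -0.23, -0.115, 0.52], [0.937, -0.275, 0.067, -0.045, -0.23, -0.115, 0.52], [0.937, -0.275, 0.067, -0.045, -0.23, -0.115, 0.52]]]'

```text
time_s: 2.93
tool_pos: [0.5411, 0.1276, 0.3018]
tool_rot: [179.6, 42.0, 84.9]
force: [0.6, 0.2, 1.2]
grip_width: 0.0456
grasp_force: 0.0
```

Run:
```python
from h import *
st(); d=-94.5
F=frame(d,42); 
key([([.54,.13,.1],F),([.535,.06,.04],F)])
```

```text
{'time_s': 2.933, 'qpos': [-1.175, 29.437, -49.711, 79.296, 47.458, 115.452, -51.527], 'tool_pos': [0.541, 0.128, 0.302], 'tool_rot': [179.581, 41.994, 84.882], 'force': [0.568, 0.231, 1.208], 'grip_width': 0.046, 'grasp_force': 0.0}
[0.456, -0.008, 0.495, 0.0, 0.0, -0.003] rows>=4.8
[-0.04, 0.002, 0.305, 0.0, 0.0, 0.0] rows>=2.2
```

>>> servo_tool --series '[[[0.23, -0.004, 0.25, 0, 0, 0, 0.52], [0.23, -0.004, 0.25, 0, 0, 0, 0.52], [0.23, -0.004, 0.25, 0, 0, 0, 0.52], [0.23, -0.004, 0.25, 0, 0, 0, 0.52], [0.23, -0.004, 0.25, 0, 0, 0, 0.52]]]'

```text
time_s: 3.35
tool_pos: [0.5398, 0.1305, 0.1998]
tool_rot: [179.8, 42.0, 85.2]
force: [0.0, 0.0, 1.2]
grip_width: 0.0451
grasp_force: 0.0
```

Run:
```python
from h import *
st(); d=-94.5
F=frame(d,42); 
key([([.535,.12,.09],F),([.535,.06,.04],F)])
```

```text
{'time_s': 3.35, 'qpos': [-1.553, 33.988, -48.638, 86.005, 48.135, 107.98, -58.236], 'tool_pos': [0.54, 0.131, 0.2], 'tool_rot': [179.762, 42.039, 85.224], 'force': [0.018, 0.035, 1.206], 'grip_width': 0.045, 'grasp_force': 0.0}
[0.218, -0.014, 0.296, 0.0, 0.0, -0.001] rows>=2.6
[-0.037, 0.016, 0.257, 0.0, 0.0, 0.0] rows>=1.9
```

>>> servo_tool --series '[[[0.218, -0.014, 0.296, 0, 0, 0, 0.52], [0.218, -0.014, 0.296, 0, 0, 0, 0.52], [0.218, -0.014, 0.296, 0, 0, 0, 0.52], [0.218, -0.014, 0.296, 0, 0, 0, 0.52], [0.181, -0.01, 0.553, 0, 0, 0, 0.52], [0.181, -0.01, 0.553, 0, 0, 0, 0.52], [0.181, -0.01, 0.553, 0, 0, 0, 0.52], [0.181, -0.01, 0.553, 0, 0, 0, 0.52]]]'

```text
time_s: 4.02
tool_pos: [0.5328, 0.0604, 0.0416]
tool_rot: [179.6, 42.0, 85.0]
force: [0.5, 0.4, 0.7]
grip_width: 0.045
grasp_force: 0.0
```

Run:
```python
from h import *
st(); c=snap('side','s1')
cv2.imwrite('pics/s1b.png',cv2.resize(c['frame'][150:350,150:420,::-1],None,fx=2.5,fy=2.5))
d=-94.5
F=frame(d,42); 
key([([.530,.03,.04],F),([.52,-.12,.04],F),([.511,-.25,.04],F),([.508,-.28,.04],F)])
```

```text
{'time_s': 4.017, 'qpos': [2.907, 39.907, -44.742, 98.309, 53.436, 93.227, -65.03], 'tool_pos': [0.533, 0.06, 0.042], 'tool_rot': [179.566, 42.028, 85.028], 'force': [0.499, 0.361, 0.732], 'grip_width': 0.045, 'grasp_force': 0.0}
[-0.077, -0.002, 0.078, 0.001, -0.001, -0.002] rows>=0.8
[-0.372, 0.006, 0.335, 0.0, 0.0, 0.0] rows>=3.6
[-0.323, 0.004, 0.291, 0.0, 0.0, 0.0] rows>=3.1
[-0.075, -0.002, 0.067, 0.0, 0.0, 0.0] rows>=0.7
```

View pics/s1b.png

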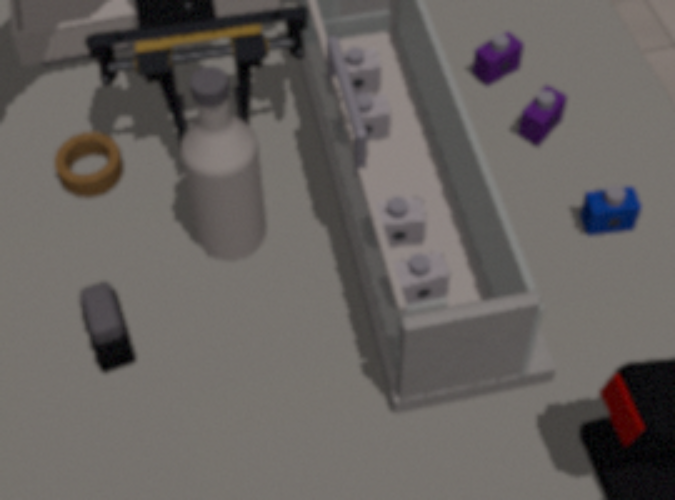

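The gripper sits behind the bottle, clear of the rack. Pushing now.

>>> servo_tool --series '[[[-0.018, 0, 0.016, 0, 0, 0, 0.52], [-0.036, 0, 0.032, 0, 0, 0, 0.52], [-0.054, 0, 0.048, 0, 0, 0, 0.52], [-0.072, 0, 0.064, 0, 0, 0, 0.52], [-0.09, 0, 0.081, 0, 0, 0, 0.52], [-0.108, 0, 0.097, 0, 0, 0, 0.52], [-0.126, 0, 0.113, 0, 0, 0, 0.52], [-0.144, 0, 0.129, 0, 0, 0, 0.52], [-0.162, 0, 0.145, 0, 0, 0, 0.52], [-0.18, 0, 0.161, 0, 0, 0, 0.52], [-0.198, 0, 0.178, 0, 0, 0, 0.52], [-0.212, 0, 0.192, 0, 0, 0, 0.52]]]'

```text
time_s: 5.07
tool_pos: [0.5245, -0.024, 0.0387]
tool_rot: [179.8, 42.0, 85.4]
force: [0.6, 3.3, 2.6]
grip_width: 0.0452
grasp_force: 2.1
```

```bash
cat >> h.py <<'E'
def bottle(fn):
    c=snap('side',fn); Q=cloud(c).reshape(-1,3); T=cloud(snap('top',fn+'t')).reshape(-1,3)
    m=(T[:,2]>.193)&(T[:,2]<.206)&(T[:,0]>.45)&(T[:,0]<.58)&(T[:,1]>-.38)&(T[:,1]<.03)
    print('cap',m.sum(),np.median(T[m],0).round(4),T[m].min(0).round(3),T[m].max(0).round(3))
E
python3 - <<'E'
from h import *
st(); bottle('b1'); F=frame(-94.5,42); key([([.508,-.28,.04],F)])
E
```

```text
{'time_s': 5.067, 'qpos': [10.974, 35.311, -44.021, 104.978, 55.182, 87.597, -60.688], 'tool_pos': [0.525, -0.024, 0.039], 'tool_rot': [179.798, 41.963, 85.387], 'force': [0.616, 3.337, 2.58], 'grip_width': 0.045, 'grasp_force': 2.058}
cap 156 [ 0.5225 -0.0527  0.1998] [ 0.509 -0.065  0.193] [ 0.536 -0.039  0.204]
[-0.636, 0.013, 0.567, 0.0, 0.0, -0.001] rows>=6.1
```

>>> servo_tool --series '[[[-0.018, 0, 0.016, 0, 0, 0, 0.52], [-0.036, 0, 0.032, 0, 0, 0, 0.52], [-0.054, 0.001, 0.048, 0, 0, 0, 0.52], [-0.072, 0.001, 0.064, 0, 0, 0, 0.52], [-0.09, 0.001, 0.08, 0, 0, 0, 0.52], [-0.108, 0.002, 0.096, 0, 0, 0, 0.52], [-0.126, 0.002, 0.112, 0, 0, 0, 0.52], [-0.144, 0.002, 0.128, 0, 0, 0, 0.52], [-0.162, 0.003, 0.144, 0, 0, 0, 0.52], [-0.18, 0.003, 0.16, 0, 0, 0, 0.52], [-0.198, 0.003, 0.176, 0, 0, 0, 0.52], [-0.212, 0.004, 0.189, 0, 0, 0, 0.52]]]'

```text
time_s: 6.17
tool_pos: [0.519, -0.1093, 0.039]
tool_rot: [179.8, 42.0, 85.4]
force: [-0.7, 3.0, -0.1]
grip_width: 0.0453
grasp_force: 1.7
```

>>> servo_tool --series '[[[-0.018, 0, 0.016, 0, 0, 0, 0.52], [-0.036, 0, 0.032, 0, 0, 0, 0.52], [-0.054, 0.001, 0.048, 0, 0, 0, 0.52], [-0.072, 0.001, 0.064, 0, 0, 0, 0.52], [-0.09, 0.001, 0.08, 0, 0, 0, 0.52], [-0.108, 0.002, 0.096, 0, 0, 0, 0.52], [-0.126, 0.002, 0.112, 0, 0, 0, 0.52], [-0.144, 0.002, 0.128, 0, 0, 0, 0.52], [-0.162, 0.003, 0.144, 0, 0, 0, 0.52], [-0.18, 0.003, 0.16, 0, 0, 0, 0.52], [-0.198, 0.003, 0.176, 0, 0, 0, 0.52], [-0.212, 0.004, 0.189, 0, 0, 0, 0.52]]]'

```text
time_s: 7.17
tool_pos: [0.5136, -0.1943, 0.0394]
tool_rot: [179.8, 42.0, 85.4]
force: [0.7, 2.0, 0.3]
grip_width: 0.0451
grasp_force: 1.7
```

Run:
```python
from h import *
st(); bottle('b2'); F=frame(-94.5,42); key([([.508,-.291,.04],F)])
```

```text
{'time_s': 7.167, 'qpos': [26.292, 28.345, -40.15, 112.463, 60.344, 76.12, -49.666], 'tool_pos': [0.514, -0.194, 0.039], 'tool_rot': [179.802, 41.973, 85.376], 'force': [0.731, 1.989, 0.279], 'grip_width': 0.045, 'grasp_force': 1.712}
cap 312 [ 0.5144 -0.2131  0.1992] [ 0.487 -0.239  0.193] [ 0.562 -0.047  0.206]
[-0.239, 0.008, 0.213, 0.0, 0.0, -0.001] rows>=2.3
```

>>> servo_tool --series '[[[-0.024, 0, 0.021, 0, 0, 0, 0.52], [-0.048, 0.001, 0.042, 0, 0, 0, 0.52], [-0.072, 0.002, 0.064, 0, 0, 0, 0.52], [-0.096, 0.003, 0.086, 0, 0, 0, 0.52], [-0.12, 0.004, 0.107, 0, 0, 0, 0.52], [-0.144, 0.005, 0.128, 0, 0, 0, 0.52], [-0.168, 0.006, 0.15, 0, 0, 0, 0.52], [-0.188, 0.007, 0.167, 0, 0, 0, 0.52], [-0.206, 0.008, 0.183, 0, 0, 0, 0.52], [-0.22, 0.008, 0.196, 0, 0, 0, 0.52], [-0.231, 0.008, 0.206, 0, 0, 0, 0.52], [-0.239, 0.008, 0.213, 0, 0, 0, 0.52]]]'

```text
time_s: 8.27
tool_pos: [0.5086, -0.2897, 0.0396]
tool_rot: [179.8, 41.9, 85.4]
force: [0.5, 2.7, -0.2]
grip_width: 0.045
grasp_force: 2.0
```

Run:
```python
from h import *
st(); T=cloud(snap('top','b3'))
m=(T[...,2]>.19)&(T[...,2]<.21)&(T[...,0]>.47)&(T[...,0]<.55)&(T[...,1]<-.29)&(T[...,1]>-.36); A=T[m]; print(len(A),np.median(A,0),A.min(0),A.max(0))
F=frame(-94.5,42); key([([.513,-.24,.04],F),([.51,-.25,.35],frame(-94.5,0))])
```

```text
{'time_s': 8.267, 'qpos': [33.936, 26.655, -36.763, 113.346, 63.907, 69.632, -42.963], 'tool_pos': [0.509, -0.29, 0.04], 'tool_rot': [179.799, 41.944, 85.39], 'force': [0.532, 2.684, -0.22], 'grip_width': 0.045, 'grasp_force': 2.005}
176 [ 0.50747411 -0.31652875  0.20013717] [ 0.49343712 -0.33188889  0.19092627] [ 0.51963193 -0.30385309  0.204445  ]
[0.125, 0.002, -0.113, 0.001, 0.0, -0.001] rows>=1.2
[-0.717, -0.007, -0.745, 0.0, 0.233, 0.0] rows>=7.4
```

>>> servo_tool --series '[[[0.06, 0, -0.055, 0, 0, 0, 0.52], [0.125, 0.002, -0.113, 0, 0, 0, 0.6], [0.125, 0.002, -0.113, 0, 0, 0, 0.6], [-0.592, -0.005, -0.858, 0, 0.233, 0, 0.6], [-0.592, -0.005, -0.858, 0, 0.233, 0, 0.6], [-0.592, -0.005, -0.858, 0, 0.233, 0, 0.6], [-0.592, -0.005, -0.858, 0, 0.233, 0, 0.6], [-0.592, -0.005, -0.858, 0, 0.233, 0, 0.6], [-0.592, -0.005, -0.858, 0, 0.233, 0, 0.6], [-0.592, -0.005, -0.858, 0, 0.233, 0, 0.6], [-0.592, -0.005, -0.858, 0, 0.233, 0, 0.6], [-0.592, -0.005, -0.858, 0, 0.233, 0, 0.6]]]'

```text
time_s: 9.32
tool_pos: [0.5112, -0.2526, 0.358]
tool_rot: [179.3, 0.3, 85.3]
force: [1.5, 0.9, 0.5]
grip_width: 0.0526
grasp_force: 0.0
```

Run:
```python
from h import *
st(); T=cloud(snap('top','b4'))
m=(T[...,2]>.19)&(T[...,2]<.21)&(T[...,0]>.47)&(T[...,0]<.55)&(T[...,1]<-.29)&(T[...,1]>-.36); A=T[m]; print(len(A),np.median(A,0),A.min(0),A.max(0))
F=frame(-92.5,0); key([([.635,-.0095,.23],F),([.635,-.0095,.15],F)])
```

```text
{'time_s': 9.317, 'qpos': [62.847, 9.954, -45.262, 80.972, 7.21, 91.17, 13.536], 'tool_pos': [0.511, -0.253, 0.358], 'tool_rot': [179.257, 0.336, 85.267], 'force': [1.544, 0.91, 0.517], 'grip_width': 0.053, 'grasp_force': 0.0}
57 [ 0.50749419 -0.31509542  0.19963772] [ 0.49347902 -0.32079427  0.19011598] [ 0.51956197 -0.30075991  0.20313454]
[0.837, 0.345, 0.414, 0.003, 0.001, -0.012] rows>=7.2
[0.0, 0.0, 0.267, 0.0, 0.0, 0.0] rows>=1.9
```

>>> servo_tool --series '[[[0.837, 0.345, 0.3, 0.003, 0.001, -0.012, 0.5], [0.837, 0.345, 0.3, 0.003, 0.001, -0.012, 0.5], [0.837, 0.345, 0.3, 0.003, 0.001, -0.012, 0.5], [0.837, 0.345, 0.3, 0.003, 0.001, -0.012, 0.5], [0.837, 0.345, 0.3, 0.003, 0.001, -0.012, 0.5], [0.837, 0.345, 0.3, 0.003, 0.001, -0.012, 0.5], [0.837, 0.345, 0.3, 0.003, 0.001, -0.012, 0.5], [0.837, 0.345, 0.414, 0.003, 0.001, -0.012, 0.5], [0.837, 0.345, 0.414, 0.003, 0.001, -0.012, 0.5], [0.837, 0.345, 0.414, 0.003, 0.001, -0.012, 0.5]]]'

```text
time_s: 10.2
tool_pos: [0.6306, -0.0072, 0.2231]
tool_rot: [-179.3, -0.1, 87.8]
force: [0.4, -0.8, 0.0]
grip_width: 0.0435
grasp_force: 0.0
```

Run:
```python
from h import *
st(); c=snap('wrist','w1',scale=1.4); print(c['mount'],c['fx'],c['cx'],c['cy'])
F=frame(-92.5,0); key([([.635,-.0095,.23],F),([.635,-.0095,.15],F)])
```

```text
{'time_s': 10.2, 'qpos': [36.454, 23.865, -50.47, 83.991, 18.127, 81.443, -16.71], 'tool_pos': [0.631, -0.007, 0.223], 'tool_rot': [-179.272, -0.093, 87.787], 'force': [0.435, -0.784, 0.016], 'grip_width': 0.043, 'grasp_force': 0.0}
[[ 2.74704241e-04 -9.70032669e-01 -2.42974374e-01  6.61811930e-02]
 [ 9.99999950e-01  2.29177777e-04  2.15637130e-04 -1.36275478e-03]
 [-1.53490733e-04 -2.42974421e-01  9.70032683e-01 -1.62146877e-01]
 [ 0.00000000e+00  0.00000000e+00  0.00000000e+00  1.00000000e+00]] 325.19226210127806 281.55289392074957 206.45687662735008
[-0.004, 0.01, -0.016, -0.003, -0.001, 0.001] rows>=0.1
[0.0, 0.0, 0.267, 0.0, 0.0, 0.0] rows>=1.9
```

View pics/w1.png

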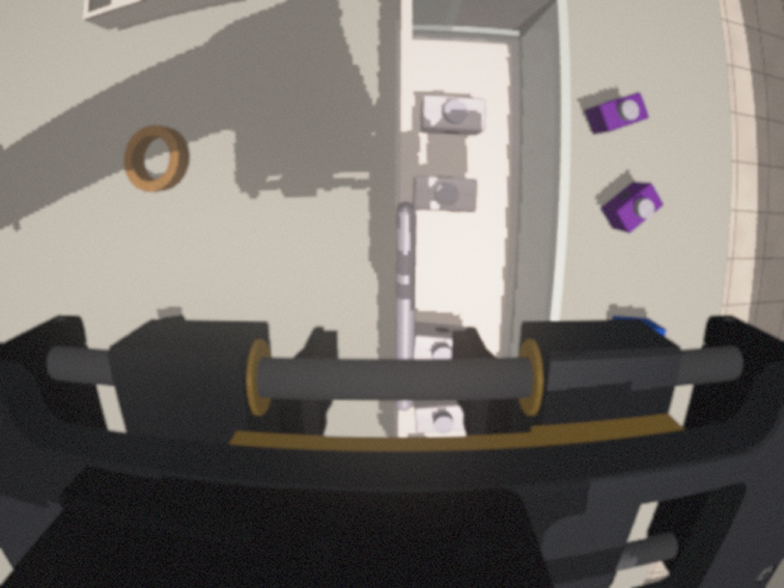

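Bar at x≈405 lies centred between the fingertips (320 and 475). Descend and close.

>>> servo_tool --series '[[[0, 0.01, 0.15, 0, 0, 0, 0.5], [0, 0.01, 0.244, 0, 0, 0, 0.5], [0, 0.01, 0.244, 0, 0, 0, 0.5], [0, 0.01, 0.244, 0, 0, 0, 0.5], [0, 0.01, 0.244, 0, 0, 0, 0], [0, 0.01, 0.244, 0, 0, 0, 0], [0, 0.01, 0.244, 0, 0, 0, 0], [0, 0.01, 0.244, 0, 0, 0, 0], [0, 0.01, 0.244, 0, 0, 0, 0], [0, 0.01, 0.244, 0, 0, 0, 0]]]' --grip_force 20

```text
time_s: 11.08
tool_pos: [0.6353, -0.0068, 0.1532]
tool_rot: [-179.7, -0.2, 87.7]
force: [0.0, 0.4, -0.5]
grip_width: 0.0115
grasp_force: 0.0
```

Run:
```python
from h import *
st(); o=get_obs(); p=np.array(o['tool_pos']); ex=np.array([1,-.043,0]); 
L=[]
for th in np.linspace(0,1.08,11)[1:]:
    L.append((p+ex*(-.135*np.sin(th)+.002*np.cos(th)-.002)+np.array([0,0,.135*(np.cos(th)-1)+.002*np.sin(th)]),None))
M=R.from_euler('xyz',o['tool_rot'],degrees=True)
for q,_ in L: print((M.inv().apply(q-p)/.3).round(3).tolist())
```

```text
{'time_s': 11.083, 'qpos': [35.715, 26.794, -49.217, 88.809, 20.524, 74.258, -18.473], 'tool_pos': [0.635, -0.007, 0.153], 'tool_rot': [-179.66, -0.166, 87.696], 'force': [0.038, 0.438, -0.518], 'grip_width': 0.011, 'grasp_force': 0.0}
[0.0, -0.049, 0.002]
[0.0, -0.097, 0.01]
[0.0, -0.144, 0.022]
[0.0, -0.189, 0.04]
[0.0, -0.232, 0.062]
[0.001, -0.273, 0.089]
[0.001, -0.31, 0.12]
[0.001, -0.344, 0.155]
[0.0, -0.374, 0.193]
[0.0, -0.399, 0.234]
```

>>> servo_tool --series '[[[0, 0, 0, 0, 0, 0, 0], [0, 0, 0, 0, 0, 0, 0], [0, -0.025, 0.001, 0, 0, 0, 0], [0, -0.049, 0.002, 0, 0, 0, 0], [0, -0.073, 0.006, 0, 0, 0, 0], [0, -0.097, 0.01, 0, 0, 0, 0], [0, -0.121, 0.016, 0, 0, 0, 0], [0, -0.144, 0.022, 0, 0, 0, 0], [0, -0.167, 0.031, 0, 0, 0, 0], [0, -0.189, 0.04, 0, 0, 0, 0], [0, -0.211, 0.051, 0, 0, 0, 0], [0, -0.232, 0.062, 0, 0, 0, 0]]]'

```text
time_s: 12.08
tool_pos: [0.5654, -0.0036, 0.1346]
tool_rot: [-179.7, -0.2, 87.7]
force: [5.7, 1.3, 2.1]
grip_width: 0.0092
grasp_force: 20.0
```

>>> servo_tool --series '[[[0, -0.021, 0.013, 0, 0, 0, 0], [0, -0.041, 0.027, 0, 0, 0, 0], [0, -0.06, 0.042, 0, 0, 0, 0], [0, -0.078, 0.058, 0, 0, 0, 0], [0, -0.096, 0.075, 0, 0, 0, 0], [0, -0.112, 0.093, 0, 0, 0, 0], [0, -0.128, 0.112, 0, 0, 0, 0], [0, -0.142, 0.131, 0, 0, 0, 0], [0, -0.155, 0.151, 0, 0, 0, 0], [0, -0.167, 0.172, 0, 0, 0, 0], [0, -0.167, 0.172, 0, 0, 0, 0], [0, -0.167, 0.172, 0, 0, 0, 0]]]'

```text
time_s: 13.08
tool_pos: [0.5172, -0.0018, 0.0846]
tool_rot: [-179.9, -0.2, 87.7]
force: [5.8, 1.7, 7.8]
grip_width: 0.0092
grasp_force: 20.0
```

Run:
```python
from h import *
st(); snap('side','s2',crop=(170,60,460,340),scale=2)
```

```text
{'time_s': 13.083, 'qpos': [44.67, 15.578, -52.653, 109.598, 13.841, 61.602, -15.949], 'tool_pos': [0.517, -0.002, 0.085], 'tool_rot': [-179.887, -0.163, 87.696], 'force': [5.836, 1.742, 7.782], 'grip_width': 0.009, 'grasp_force': 19.997}
```

View pics/s2.png

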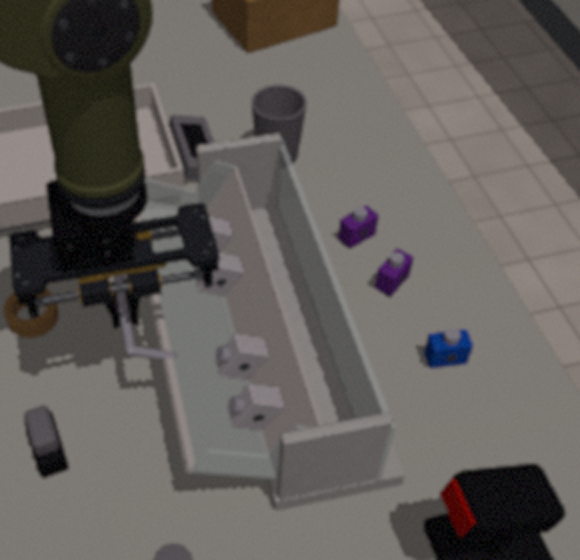

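Run:
```python
from h import *
o=get_obs(); p=np.array(o['tool_pos'])
F=frame(-2.5,0); key([(p+[0,0,.13],None),([.61,-.01,.24],F)])
```

```text
[0.001, -0.001, -0.433, 0.0, 0.0, 0.0] rows>=3.1
[-0.015, 0.31, -0.085, 0.0, -0.001, -0.499] rows>=12.5
```

>>> servo_tool --series '[[[0, 0, 0, 0, 0, 0, 0.3], [0, 0, 0, 0, 0, 0, 0.3], [0, 0, 0, 0, 0, 0, 0.3], [0, 0, -0.2, 0, 0, 0, 0.3], [0, 0, -0.433, 0, 0, 0, 0.3], [0, 0, -0.433, 0, 0, 0, 0.3], [0, 0, -0.433, 0, 0, 0, 0.48], [0, 0, -0.433, 0, 0, 0, 0.48]]]'

```text
time_s: 13.8
tool_pos: [0.5161, -0.003, 0.2147]
tool_rot: [-179.7, -0.1, 87.6]
force: [-0.0, -0.6, -1.6]
grip_width: 0.0346
grasp_force: 0.0
```

>>> servo_tool --series '[[[-0.015, 0.31, -0.085, 0, 0, -0.499, 0.48], [-0.015, 0.31, -0.085, 0, 0, -0.499, 0.48], [-0.015, 0.31, -0.085, 0, 0, -0.499, 0.48], [-0.015, 0.31, -0.085, 0, 0, -0.499, 0.48], [-0.015, 0.31, -0.085, 0, 0, -0.499, 0.48], [-0.015, 0.31, -0.085, 0, 0, -0.499, 0.48], [-0.015, 0.31, -0.085, 0, 0, -0.499, 0.48], [-0.015, 0.31, -0.085, 0, 0, -0.499, 0.48], [-0.015, 0.31, -0.085, 0, 0, -0.499, 0.48], [-0.015, 0.31, -0.085, 0, 0, -0.499, 0.48], [-0.015, 0.31, -0.085, 0, 0, -0.499, 0.48], [-0.015, 0.31, -0.085, 0, 0, -0.499, 0.48]]]'

```text
time_s: 14.8
tool_pos: [0.6066, -0.0111, 0.2346]
tool_rot: [179.9, -0.7, 174.0]
force: [-0.2, -0.1, -0.0]
grip_width: 0.0416
grasp_force: 0.0
```

>>> servo_tool --series '[[[0, 0, 0, 0, 0, -0.008, 0.48], [0, 0, 0, 0, 0, -0.008, 0.48], [0, 0, 0, 0, 0, -0.008, 0.48]]]'

```text
time_s: 15.05
tool_pos: [0.6078, -0.0107, 0.2364]
tool_rot: [179.9, -0.6, 174.9]
force: [-0.6, 0.5, -0.6]
grip_width: 0.0417
grasp_force: 0.0
```

```bash
cat >> h.py <<'E'
def wcloud(c,o):
    "world points of wrist image (fisheye), depth along optical axis"
    d=c['depth']; v,u=np.mgrid[:d.shape[0],:d.shape[1]]; f=c['fx']
    x=u-c['cx'];y=v-c['cy']; r=np.hypot(x,y)+1e-9; t=np.tan(np.minimum(r/f,1.4))
    p=np.stack([x/r*t*d,y/r*t*d,d,np.ones_like(d)],-1)@np.array(c['mount']).T
    P=R.from_euler('xyz',o['tool_rot'],degrees=True).apply(p[...,:3].reshape(-1,3)).reshape(p.shape[:2]+(3,))+o['tool_pos']
    P[d==0]=np.nan; return P
E
python3 - <<'E'
from h import *
st(); o=get_obs(); c=snap('wrist','w2',scale=1.4); P=wcloud(c,o)
np.save('pics/w2P.npy',P)
E
```

```text
{'time_s': 15.05, 'qpos': [49.831, 27.806, -69.315, 86.116, 25.66, 84.453, 64.998], 'tool_pos': [0.608, -0.011, 0.236], 'tool_rot': [179.859, -0.562, 174.936], 'force': [-0.619, 0.48, -0.573], 'grip_width': 0.042, 'grasp_force': 0.0}
```

View pics/w2.png

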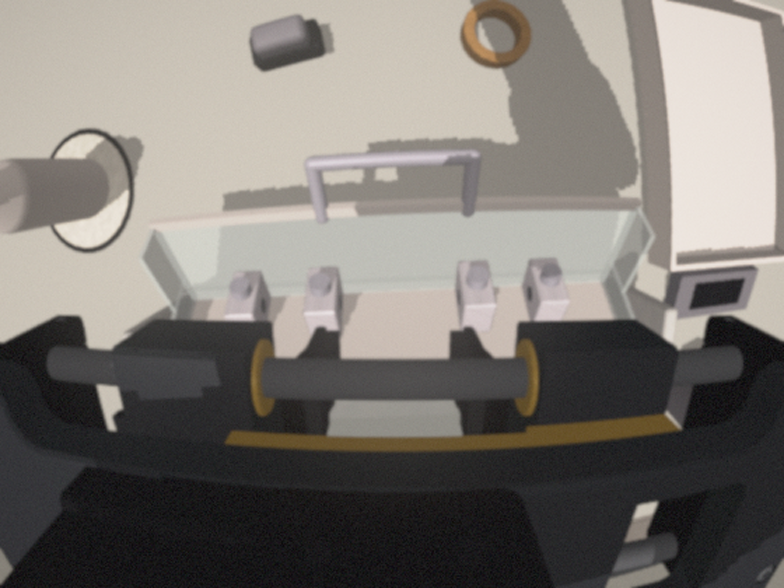

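Bin fully forward; four valves, stubs at (241,287), (320,284), (477,273), (549,270), all lying along the bin depth against the front wall. The bottle stands inside the mark at far left.

Run:
```python
from h import *
P=np.load('pics/w2P.npy'); 
for u,v in [(250,300),(321,300),(474,292),(545,290)]:
    print(P[int(v/1.4),int(u/1.4)].round(3))
# rack frame: y along bar
h0=np.array([.633,-.010,.03]); ex=np.array([1,-.043,0]); ey=np.array([.043,1,0])
Q=P-h0; lx=Q@ex; ly=Q@ey; lz=Q[...,2]
hx=lx*np.cos(1.05)+lz*np.sin(1.05); hz=-lx*np.sin(1.05)+lz*np.cos(1.05)
m=(hx>15)*0+((hx>.012)&(hx<.07)&(hz>.015)&(hz<.06)&(abs(ly)<.16))
m[230:]=False
n,lab,s,cen=cv2.connectedComponentsWithStats(m.astype(np.uint8))
for i in range(1,n):
    if s[i,4]<60: continue
    k=lab==i; f=lambda a:np.percentile(a[k],[3,50,97]).round(3)
    print(s[i],'ly',f(ly),'hx',f(hx),'hz',f(hz),'world',np.median(P[k],0).round(3))
```

```text
[ 0.617 -0.12   0.081]
[ 0.621 -0.065  0.084]
[0.625 0.046 0.082]
[0.629 0.1   0.083]
[342 171  41   8 158] ly [0.064 0.084 0.104] hx [0.012 0.013 0.014] hz [0.052 0.057 0.06 ] world [0.594 0.075 0.069]
[384 170  45   7 141] ly [0.111 0.133 0.157] hx [0.012 0.013 0.014] hz [0.052 0.057 0.06 ] world [0.595 0.124 0.07 ]
[306 173  19   7  61] ly [0.025 0.033 0.042] hx [0.012 0.012 0.013] hz [0.053 0.057 0.06 ] world [0.591 0.025 0.069]
[278 174  27   6  70] ly [-0.004  0.007  0.021] hx [0.012 0.012 0.013] hz [0.054 0.058 0.06 ] world [ 0.589 -0.001  0.07 ]
[173 179  27   6  77] ly [-0.115 -0.101 -0.088] hx [0.012 0.012 0.013] hz [0.054 0.058 0.06 ] world [ 0.585 -0.109  0.07 ]
[ 374  185   33   42 1049] ly [0.103 0.111 0.126] hx [0.014 0.039 0.053] hz [0.016 0.034 0.046] world [0.628 0.102 0.082]
[ 326  186   29   44 1033] ly [0.047 0.057 0.07 ] hx [0.014 0.04  0.053] hz [0.017 0.035 0.046] world [0.626 0.047 0.083]
[217 191  27  39 938] ly [-0.067 -0.054 -0.044] hx [0.014 0.039 0.053] hz [0.022 0.035 0.046] world [ 0.619 -0.063  0.083]
[160 194  31  35 900] ly [-0.128 -0.113 -0.105] hx [0.013 0.037 0.052] hz [0.019 0.035 0.046] world [ 0.616 -0.122  0.081]
```

```bash
cat >> h.py <<'E'
F=frame(-2.5,0)
def pick(x,y,z): key([([x,y,z+.06],F),([x,y,z],F),([x,y,z+.14],F)])
def put(x,y,z): key([([x,y,z+.14],F),([x,y,z],F),([x,y,z+.14],F)])
E
python3 - <<'E'
from h import *
pick(.633,.0485,.062)
E
```

```text
[-0.069, 0.203, 0.383, 0.001, -0.003, -0.014] rows>=3.2
[0.0, 0.0, 0.2, 0.0, 0.0, 0.0] rows>=1.4
[0.0, 0.0, -0.467, 0.0, 0.0, 0.0] rows>=3.4
```

>>> servo_tool --series '[[[-0.069, 0.203, 0.2, 0, -0.003, -0.014, 0.48], [-0.069, 0.203, 0.2, 0, -0.003, -0.014, 0.48], [-0.069, 0.203, 0.383, 0, -0.003, -0.014, 0.48], [-0.069, 0.203, 0.383, 0, -0.003, -0.014, 0.48], [-0.069, 0.203, 0.383, 0, -0.003, -0.014, 0.48], [-0.069, 0.203, 0.383, 0, -0.003, -0.014, 0.48]]]'

```text
time_s: 15.6
tool_pos: [0.6333, 0.0486, 0.1226]
tool_rot: [179.9, 0.1, 177.6]
force: [0.5, -0.6, -0.6]
grip_width: 0.0415
grasp_force: 0.0
```

Run:
```python
from h import *
st();pick(.633,.0485,.062)
```

```text
{'time_s': 15.6, 'qpos': [39.82, 35.29, -64.311, 90.834, 32.557, 74.675, 58.372], 'tool_pos': [0.633, 0.049, 0.123], 'tool_rot': [179.862, 0.054, 177.555], 'force': [0.529, -0.583, -0.583], 'grip_width': 0.041, 'grasp_force': 0.0}
[0.001, 0.0, 0.002, 0.001, 0.0, 0.0] rows>=0.0
[0.0, 0.0, 0.2, 0.0, 0.0, 0.0] rows>=1.4
[0.0, 0.0, -0.467, 0.0, 0.0, 0.0] rows>=3.4
```

Accurate. Descend, grip, lift.

>>> servo_tool --series '[[[0, 0, 0.1, 0, 0, 0, 0.48], [0, 0, 0.202, 0, 0, 0, 0.48], [0, 0, 0.202, 0, 0, 0, 0.48], [0, 0, 0.202, 0, 0, 0, 0], [0, 0, 0.202, 0, 0, 0, 0], [0, 0, 0.202, 0, 0, 0, 0], [0, 0, 0.202, 0, 0, 0, 0], [0, 0, 0.202, 0, 0, 0, 0], [0, 0, 0.1, 0, 0, 0, 0], [0, 0, -0.265, 0, 0, 0, 0], [0, 0, -0.265, 0, 0, 0, 0], [0, 0, -0.265, 0, 0, 0, 0]]]' --grip_force 30

```text
time_s: 16.6
tool_pos: [0.6347, 0.0495, 0.2075]
tool_rot: [179.8, 0.4, 177.6]
force: [0.6, 0.5, 0.6]
grip_width: 0.0239
grasp_force: 30.0
```

Run:
```python
from h import *
st();put(.588,.31,.052)
```

```text
{'time_s': 16.6, 'qpos': [41.093, 31.584, -67.264, 85.169, 29.174, 82.06, 60.757], 'tool_pos': [0.635, 0.049, 0.208], 'tool_rot': [179.785, 0.421, 177.62], 'force': [0.578, 0.525, 0.633], 'grip_width': 0.024, 'grasp_force': 30.0}
[0.192, 0.861, 0.054, 0.001, 0.002, 0.001] rows>=6.4
[0.0, 0.0, 0.467, 0.0, 0.0, 0.0] rows>=3.4
[0.0, 0.0, -0.467, 0.0, 0.0, 0.0] rows>=3.4
```

>>> servo_tool --series '[[[0.192, 0.861, 0.054, 0, 0.002, 0, 0], [0.192, 0.861, 0.054, 0, 0.002, 0, 0], [0.192, 0.861, 0.054, 0, 0.002, 0, 0], [0.192, 0.861, 0.054, 0, 0.002, 0, 0], [0.192, 0.861, 0.054, 0, 0.002, 0, 0], [0.192, 0.861, 0.054, 0, 0.002, 0, 0], [0.192, 0.861, 0.054, 0, 0.002, 0, 0], [0.192, 0.861, 0.054, 0, 0.002, 0, 0], [0.192, 0.861, 0.3, 0, 0.002, 0, 0], [0.192, 0.861, 0.521, 0, 0.002, 0, 0], [0.192, 0.861, 0.521, 0, 0.002, 0, 0], [0.192, 0.861, 0.521, 0, 0.002, 0, 0]]]'

```text
time_s: 17.6
tool_pos: [0.588, 0.3083, 0.0461]
tool_rot: [179.9, -0.2, 177.5]
force: [-3.0, -8.0, 39.2]
grip_width: 0.024
grasp_force: 30.0
```

Run:
```python
from h import *
st();key([([.588,.31,.052],F)])
p=np.array(get_obs()['tool_pos'])
key([([.588,.31,.2],F),([.629,-.0655,.2],F),([.629,-.0655,.062],F)])
```

```text
{'time_s': 17.6, 'qpos': [11.694, 42.187, -59.425, 89.992, 37.727, 70.047, 32.949], 'tool_pos': [0.588, 0.308, 0.046], 'tool_rot': [179.891, -0.194, 177.527], 'force': [-3.025, -7.98, 39.209], 'grip_width': 0.024, 'grasp_force': 30.007}
[0.0, 0.006, -0.02, 0.001, -0.001, 0.0] rows>=0.1
[0.002, 0.007, -0.513, 0.001, -0.001, 0.0] rows>=3.7
[-0.191, -1.245, 0.0, 0.0, 0.0, 0.0] rows>=9.1
[0.0, 0.0, 0.46, 0.0, 0.0, 0.0] rows>=3.3
```

>>> servo_tool --series '[[[0, 0, -0.02, 0, 0, 0, 0], [0, 0, -0.02, 0, 0, 0, 0.48], [0, 0, -0.02, 0, 0, 0, 0.48], [0, 0, -0.02, 0, 0, 0, 0.48], [0, 0, -0.02, 0, 0, 0, 0.48], [0, 0, -0.25, 0, 0, 0, 0.48], [0, 0, -0.513, 0, 0, 0, 0.48], [0, 0, -0.513, 0, 0, 0, 0.48], [0, 0, -0.513, 0, 0, 0, 0.48], [0, 0, -0.513, 0, 0, 0, 0.48]]]'

```text
time_s: 18.43
tool_pos: [0.5898, 0.3115, 0.2078]
tool_rot: [179.5, 0.3, 177.6]
force: [-0.4, -0.3, -0.3]
grip_width: 0.0419
grasp_force: 0.0
```

>>> servo_tool --series '[[[-0.14, -0.9, 0, 0, 0, 0, 0.48], [-0.14, -0.9, 0, 0, 0, 0, 0.48], [-0.14, -0.9, 0, 0, 0, 0, 0.48], [-0.14, -0.9, 0, 0, 0, 0, 0.48], [-0.14, -0.9, 0, 0, 0, 0, 0.48], [-0.14, -0.9, 0, 0, 0, 0, 0.48], [-0.14, -0.9, 0, 0, 0, 0, 0.48], [-0.14, -0.9, 0, 0, 0, 0, 0.48]]]'

```text
time_s: 19.1
tool_pos: [0.6196, 0.0279, 0.1983]
tool_rot: [-179.9, -0.3, 176.9]
force: [0.1, -0.5, -0.4]
grip_width: 0.0416
grasp_force: 0.0
```

Run:
```python
from h import *
st(); c=load('side0');c=snap('side','s3',crop=(120,60,460,330),scale=2)
pick(.629,-.0655,.062)
```

```text
{'time_s': 19.1, 'qpos': [44.309, 30.499, -67.645, 87.628, 28.313, 81.243, 61.9], 'tool_pos': [0.62, 0.028, 0.198], 'tool_rot': [-179.922, -0.284, 176.921], 'force': [0.081, -0.46, -0.353], 'grip_width': 0.042, 'grasp_force': 0.0}
[-0.051, -0.324, 0.255, 0.0, -0.002, -0.002] rows>=3.0
[0.0, 0.0, 0.2, 0.0, 0.0, 0.0] rows>=1.4
[0.0, 0.0, -0.467, 0.0, 0.0, 0.0] rows>=3.4
```

View pics/s3.png

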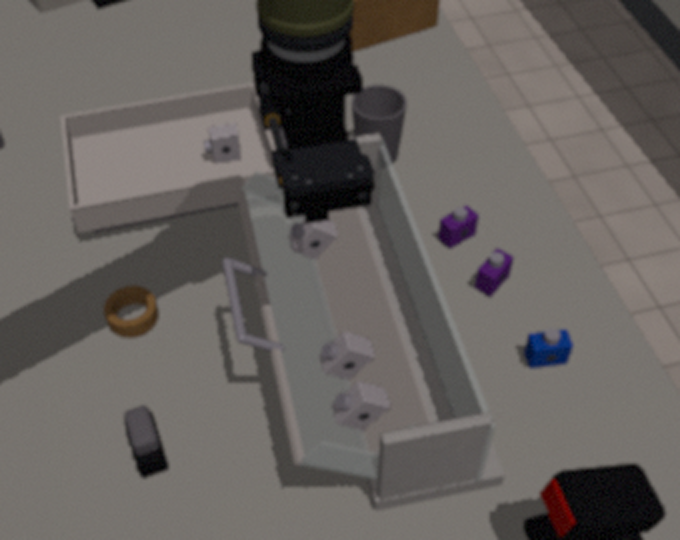

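One valve is in the tray at (222,145) and three remain in the bin. Next, v3.

>>> servo_tool --series '[[[-0.051, -0.324, 0.1, 0, -0.002, -0.002, 0.48], [-0.051, -0.324, 0.1, 0, -0.002, -0.002, 0.48], [-0.051, -0.324, 0.255, 0, -0.002, -0.002, 0.48], [-0.051, -0.324, 0.255, 0, -0.002, -0.002, 0.48], [-0.051, -0.324, 0.255, 0, -0.002, -0.002, 0.48], [-0.051, -0.324, 0.255, 0, -0.002, -0.002, 0.48]]]'

```text
time_s: 19.65
tool_pos: [0.629, -0.0571, 0.1231]
tool_rot: [179.7, 0.1, 178.1]
force: [-0.4, 0.5, -0.3]
grip_width: 0.0419
grasp_force: 0.0
```

```bash
cat >> h.py <<'E'
def valves(P,lim=.16):
    h0=np.array([.637,-.010,.035]); ex=np.array([1,-.043,0]); ey=np.array([.043,1,0]); t=1.05
    Q=P-h0; lx=Q@ex; ly=Q@ey; lz=Q[...,2]
    hx=lx*np.cos(t)+lz*np.sin(t); hz=-lx*np.sin(t)+lz*np.cos(t)
    m=(hx>.015)&(hx<.07)&(hz>.015)&(hz<.055)&(abs(ly)<lim)
    n,lab,s,cen=cv2.connectedComponentsWithStats(m.astype(np.uint8))
    for i in range(1,n):
        if s[i,4]<150: continue
        k=lab==i; f=lambda a:np.percentile(a[k],[3,50,97]).round(3)
        print(s[i],'ly',f(ly),'hx',f(hx),'hz',f(hz),'world',np.median(P[k],0).round(3))
E
python3 - <<'E'
from h import *
st();o=get_obs(); c=snap('wrist','w3',scale=1.4); valves(wcloud(c,o)); print('side'); valves(cloud(snap('side','s4')))
pick(.629,-.0655,.062)
E
```

```text
{'time_s': 19.65, 'qpos': [50.017, 34.981, -64.719, 91.353, 32.264, 74.496, 68.618], 'tool_pos': [0.629, -0.057, 0.123], 'tool_rot': [179.708, 0.09, 178.129], 'force': [-0.444, 0.504, -0.253], 'grip_width': 0.042, 'grasp_force': 0.0}
[ 159  190   44   56 1447] ly [-0.128 -0.114 -0.106] hx [0.017 0.031 0.042] hz [0.019 0.037 0.047] world [ 0.616 -0.123  0.081]
[ 248  190   38   62 2099] ly [-0.068 -0.057 -0.046] hx [0.019 0.036 0.046] hz [0.017 0.036 0.047] world [ 0.622 -0.066  0.084]
[ 463  195   44   52 1636] ly [0.103 0.108 0.124] hx [0.017 0.033 0.046] hz [0.017 0.035 0.047] world [0.63  0.099 0.082]
side
[281 231  21  15 209] ly [-0.07  -0.066 -0.055] hx [0.016 0.032 0.047] hz [0.016 0.032 0.046] world [ 0.624 -0.075  0.08 ]
[288 251  21  21 294] ly [-0.131 -0.124 -0.109] hx [0.016 0.035 0.047] hz [0.016 0.033 0.046] world [ 0.623 -0.133  0.083]
[0.004, -0.031, 0.011, 0.001, 0.002, 0.004] rows>=0.2
[0.0, 0.0, 0.2, 0.0, 0.0, 0.0] rows>=1.4
[0.0, 0.0, -0.467, 0.0, 0.0, 0.0] rows>=3.4
```

>>> servo_tool --series '[[[0, -0.032, 0, 0, 0, 0, 0.48], [0, -0.032, 0.1, 0, 0, 0, 0.48], [0, -0.032, 0.202, 0, 0, 0, 0.48], [0, -0.032, 0.202, 0, 0, 0, 0.48], [0, -0.032, 0.202, 0, 0, 0, 0], [0, -0.032, 0.202, 0, 0, 0, 0], [0, -0.032, 0.202, 0, 0, 0, 0], [0, -0.032, 0.202, 0, 0, 0, 0], [0, -0.032, 0.202, 0, 0, 0, 0], [0, -0.032, 0.1, 0, 0, 0, 0], [0, -0.032, -0.265, 0, 0, 0, 0], [0, -0.032, -0.265, 0, 0, 0, 0]]]'

```text
time_s: 20.75
tool_pos: [0.628, -0.07, 0.1771]
tool_rot: [179.8, 0.0, 178.0]
force: [0.6, -1.5, -0.4]
grip_width: 0.0239
grasp_force: 30.0
```

Run:
```python
from h import *
st();key([([.59,.12,.205],F),([.525,.31,.205],F),([.525,.31,.062],F)])
```

```text
{'time_s': 20.75, 'qpos': [51.923, 32.551, -66.534, 87.744, 29.967, 79.502, 71.183], 'tool_pos': [0.628, -0.07, 0.177], 'tool_rot': [179.832, 0.024, 177.974], 'force': [0.63, -1.462, -0.382], 'grip_width': 0.024, 'grasp_force': 30.0}
[0.149, 0.629, -0.091, 0.001, 0.0, 0.003] rows>=4.7
[0.244, 0.623, 0.0, 0.0, 0.0, 0.0] rows>=4.8
[0.0, 0.0, 0.477, 0.0, 0.0, 0.0] rows>=3.4
```

>>> servo_tool --series '[[[0.149, 0.629, -0.01, 0, 0, 0.003, 0], [0.149, 0.629, -0.01, 0, 0, 0.003, 0], [0.149, 0.629, -0.01, 0, 0, 0.003, 0], [0.149, 0.629, -0.01, 0, 0, 0.003, 0], [0.149, 0.629, -0.01, 0, 0, 0.003, 0], [0.149, 0.629, -0.01, 0, 0, 0.003, 0]]]'

```text
time_s: 21.25
tool_pos: [0.588, 0.1295, 0.1814]
tool_rot: [179.6, 0.2, 178.1]
force: [-1.4, 0.3, 0.8]
grip_width: 0.0239
grasp_force: 30.0
```

>>> servo_tool --series '[[[0.244, 0.623, 0, 0, 0, 0, 0], [0.244, 0.623, 0, 0, 0, 0, 0], [0.244, 0.623, 0, 0, 0, 0, 0], [0.244, 0.623, 0, 0, 0, 0, 0], [0.244, 0.623, 0, 0, 0, 0, 0], [0.244, 0.623, 0, 0, 0, 0, 0], [0.244, 0.623, 0.2, 0, 0, 0, 0], [0.244, 0.623, 0.4, 0, 0, 0, 0], [0.244, 0.623, 0.47, 0, 0, 0, 0], [0.244, 0.623, 0.47, 0, 0, 0, 0]]]'

```text
time_s: 22.08
tool_pos: [0.526, 0.311, 0.0387]
tool_rot: [179.9, 0.1, 177.5]
force: [-7.6, -7.4, 40.8]
grip_width: 0.0239
grasp_force: 30.0
```

Run:
```python
from h import *
st();key([([.525,.31,.058],F),([.525,.31,.2],F),([.58,.19,.2],F),([.635,.103,.2],F),([.635,.103,.066],F)])
```

```text
{'time_s': 22.083, 'qpos': [13.529, 37.354, -61.384, 98.581, 35.661, 65.907, 29.222], 'tool_pos': [0.526, 0.311, 0.039], 'tool_rot': [179.881, 0.08, 177.467], 'force': [-7.625, -7.379, 40.803], 'grip_width': 0.024, 'grasp_force': 30.006}
[0.003, -0.003, -0.064, 0.001, 0.0, 0.0] rows>=0.5
[0.0, 0.0, -0.473, 0.0, 0.0, 0.0] rows>=3.4
[-0.201, -0.392, 0.0, 0.0, 0.0, 0.0] rows>=3.2
[-0.196, -0.282, 0.0, 0.0, 0.0, 0.0] rows>=2.5
[0.0, 0.0, 0.447, 0.0, 0.0, 0.0] rows>=3.2
```

>>> servo_tool --series '[[[0, 0, -0.02, 0, 0, 0, 0], [0, 0, -0.025, 0, 0, 0, 0.48], [0, 0, -0.025, 0, 0, 0, 0.48], [0, 0, -0.025, 0, 0, 0, 0.48], [0, 0, -0.025, 0, 0, 0, 0.48], [0, 0, -0.25, 0, 0, 0, 0.48], [0, 0, -0.53, 0, 0, 0, 0.48], [0, 0, -0.53, 0, 0, 0, 0.48], [0, 0, -0.53, 0, 0, 0, 0.48], [0, 0, -0.53, 0, 0, 0, 0.48], [0, 0, -0.53, 0, 0, 0, 0.48]]]'

```text
time_s: 23.0
tool_pos: [0.5271, 0.3109, 0.2]
tool_rot: [179.8, 0.3, 177.4]
force: [-0.4, 0.1, -0.3]
grip_width: 0.0418
grasp_force: 0.0
```

>>> servo_tool --series '[[[-0.355, -0.7, 0, 0, 0, 0, 0.48], [-0.355, -0.7, 0, 0, 0, 0, 0.48], [-0.355, -0.7, 0, 0, 0, 0, 0.48], [-0.355, -0.7, 0, 0, 0, 0, 0.48], [-0.355, -0.7, 0, 0, 0, 0, 0.48], [-0.355, -0.7, 0, 0, 0, 0, 0.48], [-0.355, -0.7, 0, 0, 0, 0, 0.48], [-0.355, -0.7, 0, 0, 0, 0, 0.48]]]'

```text
time_s: 23.67
tool_pos: [0.6232, 0.0925, 0.1955]
tool_rot: [179.9, -0.0, 177.1]
force: [-0.6, 0.2, -0.2]
grip_width: 0.0417
grasp_force: 0.0
```

Run:
```python
from h import *
st();o=get_obs(); c=snap('wrist','w4',scale=1.4); valves(wcloud(c,o))
pick(.635,.102,.066)
```

```text
{'time_s': 23.667, 'qpos': [37.391, 31.462, -66.919, 86.655, 28.939, 81.068, 56.173], 'tool_pos': [0.623, 0.092, 0.195], 'tool_rot': [179.862, -0.039, 177.126], 'force': [-0.556, 0.22, -0.236], 'grip_width': 0.042, 'grasp_force': 0.0}
[ 283  188   28   46 1179] ly [0.104 0.115 0.127] hx [0.019 0.037 0.047] hz [0.017 0.035 0.047] world [0.63  0.105 0.084]
[ 56 192  35  40 958] ly [-0.127 -0.111 -0.105] hx [0.017 0.033 0.046] hz [0.016 0.034 0.047] world [ 0.621 -0.12   0.082]
[-0.041, 0.024, 0.234, 0.001, 0.0, -0.001] rows>=1.7
[0.0, 0.0, 0.2, 0.0, 0.0, 0.0] rows>=1.4
[0.0, 0.0, -0.467, 0.0, 0.0, 0.0] rows>=3.4
```

>>> servo_tool --series '[[[-0.041, 0.034, 0.2, 0, 0, 0, 0.48], [-0.041, 0.034, 0.3, 0, 0, 0, 0.48], [-0.041, 0.034, 0.434, 0, 0, 0, 0.48], [-0.041, 0.034, 0.434, 0, 0, 0, 0.48], [-0.041, 0.034, 0.434, 0, 0, 0, 0.48], [-0.041, 0.034, 0.434, 0, 0, 0, 0], [-0.041, 0.034, 0.434, 0, 0, 0, 0], [-0.041, 0.034, 0.434, 0, 0, 0, 0], [-0.041, 0.034, 0.434, 0, 0, 0, 0], [-0.041, 0.034, 0.434, 0, 0, 0, 0]]]'

```text
time_s: 24.55
tool_pos: [0.6376, 0.106, 0.07]
tool_rot: [179.8, 0.3, 177.4]
force: [-0.6, 0.7, 6.2]
grip_width: 0.0236
grasp_force: 30.0
```

Run:
```python
from h import *
st();key([([.633,.105,.2],F),([.58,.19,.2],F),([.465,.31,.2],F),([.465,.31,.062],F)])
```

```text
{'time_s': 24.55, 'qpos': [32.376, 38.798, -61.282, 92.187, 35.68, 70.316, 51.538], 'tool_pos': [0.638, 0.106, 0.07], 'tool_rot': [179.816, 0.339, 177.398], 'force': [-0.558, 0.709, 6.248], 'grip_width': 0.024, 'grasp_force': 30.001}
[0.013, -0.003, -0.434, 0.001, 0.002, -0.001] rows>=3.1
[0.189, 0.275, 0.0, 0.0, 0.0, 0.0] rows>=2.4
[0.4, 0.383, 0.0, 0.0, 0.0, 0.0] rows>=4.0
[0.0, 0.0, 0.46, 0.0, 0.0, 0.0] rows>=3.3
```

>>> servo_tool --series '[[[0, 0, -0.2, 0, 0, 0, 0], [0, 0, -0.434, 0, 0, 0, 0], [0, 0, -0.434, 0, 0, 0, 0], [0, 0, -0.434, 0, 0, 0, 0], [0.602, 0.655, -0.434, 0, 0, 0, 0], [0.602, 0.655, -0.434, 0, 0, 0, 0], [0.602, 0.655, -0.434, 0, 0, 0, 0], [0.602, 0.655, -0.434, 0, 0, 0, 0], [0.602, 0.655, -0.434, 0, 0, 0, 0], [0.602, 0.655, -0.434, 0, 0, 0, 0], [0.602, 0.655, -0.434, 0, 0, 0, 0], [0.602, 0.655, -0.434, 0, 0, 0, 0]]]'

```text
time_s: 25.55
tool_pos: [0.4596, 0.3149, 0.1989]
tool_rot: [179.8, 0.2, 178.0]
force: [-0.2, -0.5, -0.4]
grip_width: 0.0238
grasp_force: 30.0
```

Run:
```python
from h import *
st();key([([.465,.31,.07],F)])
```

```text
{'time_s': 25.55, 'qpos': [23.433, 22.079, -73.569, 96.938, 21.715, 77.141, 34.109], 'tool_pos': [0.46, 0.315, 0.199], 'tool_rot': [179.774, 0.198, 177.971], 'force': [-0.235, -0.486, -0.391], 'grip_width': 0.024, 'grasp_force': 30.001}
[-0.017, -0.017, 0.43, 0.001, 0.001, 0.003] rows>=3.1
```

>>> servo_tool --series '[[[0, -0.01, 0.14, 0, 0, 0, 0], [0, -0.01, 0.28, 0, 0, 0, 0], [0, -0.01, 0.4, 0, 0, 0, 0], [0, -0.01, 0.445, 0, 0, 0, 0], [0, -0.01, 0.445, 0, 0, 0, 0], [0, -0.01, 0.445, 0, 0, 0, 0.48], [0, -0.01, 0.445, 0, 0, 0, 0.48], [0, -0.01, 0.445, 0, 0, 0, 0.48], [0, -0.01, 0.445, 0, 0, 0, 0.48], [0, -0.01, 0.2, 0, 0, 0, 0.48], [0, -0.01, 0, 0, 0, 0, 0.48], [0, -0.01, 0, 0, 0, 0, 0.48]]]'

```text
time_s: 26.55
tool_pos: [0.4638, 0.3068, 0.1913]
tool_rot: [179.8, 0.1, 177.5]
force: [0.8, 0.1, 0.7]
grip_width: 0.0412
grasp_force: 0.0
```

>>> servo_tool --series '[[[-0.35, -0.8, 0, 0, 0, 0, 0.48], [-0.35, -0.8, 0, 0, 0, 0, 0.48], [-0.35, -0.8, 0, 0, 0, 0, 0.48], [-0.35, -0.8, 0, 0, 0, 0, 0.48], [-0.35, -0.8, 0, 0, 0, 0, 0.48], [-0.35, -0.8, 0, 0, 0, 0, 0.48], [-0.35, -0.8, 0, 0, 0, 0, 0.48], [-0.35, -0.8, 0, 0, 0, 0, 0.48]]]'

```text
time_s: 27.22
tool_pos: [0.5603, 0.0565, 0.1891]
tool_rot: [179.9, 0.2, 176.9]
force: [0.6, 0.4, -0.1]
grip_width: 0.0419
grasp_force: 0.0
```

Run:
```python
from h import *
st();o=get_obs(); c=snap('wrist','w5',scale=1.4); valves(wcloud(c,o))
key([([.626,-.1265,.2],F),([.626,-.1265,.068],F)])
```

```text
{'time_s': 27.217, 'qpos': [50.011, 22.887, -71.551, 96.812, 22.287, 76.397, 61.395], 'tool_pos': [0.56, 0.057, 0.189], 'tool_rot': [179.896, 0.193, 176.898], 'force': [0.599, 0.442, -0.133], 'grip_width': 0.042, 'grasp_force': 0.0}
[-0.254, -0.611, -0.037, 0.001, 0.001, -0.002] rows>=4.8
[0.0, 0.0, 0.44, 0.0, 0.0, 0.0] rows>=3.2
```

View pics/w5.png

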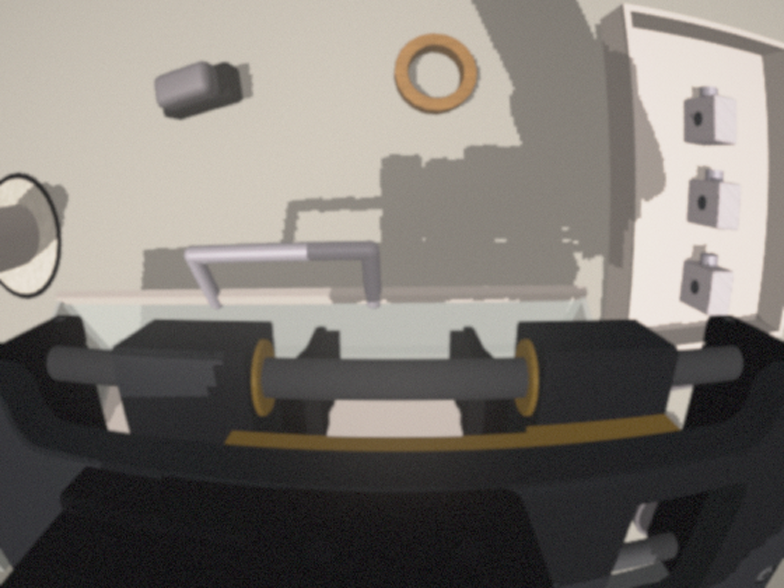

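Three valves stand in the tray at (710,118), (713,203) and (706,287). Now the last one.

>>> servo_tool --series '[[[-0.254, -0.611, -0.037, 0, 0, -0.002, 0.48], [-0.254, -0.611, -0.037, 0, 0, -0.002, 0.48], [-0.254, -0.611, -0.037, 0, 0, -0.002, 0.48], [-0.254, -0.611, -0.037, 0, 0, -0.002, 0.48], [-0.254, -0.611, -0.037, 0, 0, -0.002, 0.48], [-0.254, -0.611, -0.037, 0, 0, -0.002, 0.48], [-0.254, -0.611, -0.037, 0, 0, -0.002, 0.48]]]'

```text
time_s: 27.85
tool_pos: [0.6267, -0.1242, 0.2]
tool_rot: [179.7, 0.2, 177.7]
force: [-0.1, 1.1, 0.3]
grip_width: 0.0415
grasp_force: 0.0
```

Run:
```python
from h import *
st();o=get_obs(); c=snap('wrist','w6',scale=1.4); valves(wcloud(c,o))
key([([.627,-.1265,.068],F)])
```

```text
{'time_s': 27.85, 'qpos': [55.617, 31.633, -65.524, 85.132, 28.625, 81.47, 76.927], 'tool_pos': [0.627, -0.124, 0.2], 'tool_rot': [179.738, 0.182, 177.689], 'force': [-0.149, 1.142, 0.275], 'grip_width': 0.042, 'grasp_force': 0.0}
[ 263  172   28   47 1163] ly [-0.129 -0.118 -0.107] hx [0.019 0.038 0.046] hz [0.017 0.036 0.047] world [ 0.62  -0.127  0.084]
[-0.001, -0.018, 0.441, 0.002, 0.001, 0.002] rows>=3.2
```

>>> servo_tool --series '[[[0, -0.012, 0.14, 0, 0, 0, 0.48], [0, -0.012, 0.28, 0, 0, 0, 0.48], [0, -0.012, 0.39, 0, 0, 0, 0.48], [0, -0.012, 0.435, 0, 0, 0, 0.48], [0, -0.012, 0.435, 0, 0, 0, 0.48], [0, -0.012, 0.435, 0, 0, 0, 0], [0, -0.012, 0.435, 0, 0, 0, 0], [0, -0.012, 0.435, 0, 0, 0, 0], [0, -0.012, 0.435, 0, 0, 0, 0], [0, -0.012, 0.435, 0, 0, 0, 0]]]'

```text
time_s: 28.73
tool_pos: [0.628, -0.1273, 0.0717]
tool_rot: [179.9, 0.4, 177.8]
force: [-1.1, -0.4, 8.0]
grip_width: 0.0239
grasp_force: 30.0
```

Run:
```python
from h import *
st();key([([.625,-.127,.2],F),([.60,.13,.2],F),([.41,.31,.2],F)]); 
T=cloud(snap('top','t5')); m=(T[...,2]>.045)&(T[...,2]<.09)&(T[...,0]>.38)&(T[...,0]<.615)&(T[...,1]>.235)&(T[...,1]<.39)
n,l,s,c=cv2.connectedComponentsWithStats(m.astype(np.uint8))
for i in range(1,n):
    if s[i,4]>15: print(s[i,4],np.nanmin(T[l==i],0).round(3),np.nanmax(T[l==i],0).round(3))
```

```text
{'time_s': 28.733, 'qpos': [53.445, 37.676, -60.768, 92.935, 34.494, 69.824, 73.365], 'tool_pos': [0.628, -0.127, 0.072], 'tool_rot': [179.857, 0.359, 177.76], 'force': [-1.101, -0.407, 7.96], 'grip_width': 0.024, 'grasp_force': 29.984}
[0.007, 0.002, -0.428, 0.001, 0.002, 0.001] rows>=3.1
[0.121, 0.852, 0.0, 0.0, 0.0, 0.0] rows>=6.2
[0.659, 0.572, 0.0, 0.0, 0.0, 0.0] rows>=6.3
219 [0.557 0.297 0.045] [0.6   0.323 0.075]
220 [0.489 0.298 0.045] [0.533 0.325 0.074]
231 [0.422 0.295 0.045] [0.468 0.323 0.075]
```

>>> servo_tool --series '[[[0, 0, -0.2, 0, 0, 0, 0], [0, 0, -0.428, 0, 0, 0, 0], [0, 0, -0.428, 0, 0, 0, 0], [0, 0, -0.428, 0, 0, 0, 0], [0.12, 0.852, -0.428, 0, 0, 0, 0], [0.12, 0.852, -0.428, 0, 0, 0, 0], [0.12, 0.852, -0.428, 0, 0, 0, 0], [0.12, 0.852, -0.428, 0, 0, 0, 0], [0.12, 0.852, -0.428, 0, 0, 0, 0], [0.12, 0.852, -0.428, 0, 0, 0, 0], [0.12, 0.852, -0.428, 0, 0, 0, 0], [0.12, 0.852, -0.428, 0, 0, 0, 0]]]'

```text
time_s: 29.78
tool_pos: [0.5983, 0.1348, 0.1992]
tool_rot: [179.7, 0.2, 178.3]
force: [-0.2, 0.0, -0.7]
grip_width: 0.0239
grasp_force: 30.0
```

Run:
```python
from h import *
st();key([([.545,.355,.2],F),([.545,.355,.067],F)])
```

```text
{'time_s': 29.783, 'qpos': [35.497, 28.828, -67.73, 89.098, 26.823, 79.951, 53.943], 'tool_pos': [0.598, 0.135, 0.199], 'tool_rot': [179.733, 0.206, 178.278], 'force': [-0.156, 0.036, -0.653], 'grip_width': 0.024, 'grasp_force': 29.973}
[0.2, 0.728, 0.0, 0.001, 0.001, 0.004] rows>=5.4
[0.0, 0.0, 0.443, 0.0, 0.0, 0.0] rows>=3.2
```

>>> servo_tool --series '[[[0.2, 0.728, 0, 0, 0, 0.004, 0], [0.2, 0.728, 0, 0, 0, 0.004, 0], [0.2, 0.728, 0, 0, 0, 0.004, 0], [0.2, 0.728, 0, 0, 0, 0.004, 0], [0.2, 0.728, 0, 0, 0, 0.004, 0], [0.2, 0.728, 0, 0, 0, 0.004, 0], [0.2, 0.728, 0, 0, 0, 0.004, 0], [0.2, 0.728, 0, 0, 0, 0.004, 0]]]'

```text
time_s: 30.45
tool_pos: [0.5486, 0.3496, 0.1987]
tool_rot: [179.9, 0.2, 177.1]
force: [-0.2, -0.2, -1.4]
grip_width: 0.0235
grasp_force: 30.0
```

Run:
```python
from h import *
st();key([([.545,.355,.067],F)])
```

```text
{'time_s': 30.45, 'qpos': [10.28, 32.927, -64.773, 83.528, 29.83, 82.012, 32.278], 'tool_pos': [0.549, 0.35, 0.199], 'tool_rot': [179.874, 0.167, 177.135], 'force': [-0.189, -0.222, -1.395], 'grip_width': 0.023, 'grasp_force': 29.972}
[0.014, 0.016, 0.439, 0.001, 0.001, -0.002] rows>=3.2
```

>>> servo_tool --series '[[[0.012, 0.018, 0.14, 0, 0, 0, 0], [0.012, 0.018, 0.28, 0, 0, 0, 0], [0.012, 0.018, 0.39, 0, 0, 0, 0], [0.012, 0.018, 0.435, 0, 0, 0, 0], [0.012, 0.018, 0.435, 0, 0, 0, 0], [0.012, 0.018, 0.435, 0, 0, 0, 0.38], [0.012, 0.018, 0.435, 0, 0, 0, 0.38], [0.012, 0.018, 0.435, 0, 0, 0, 0.38], [0.012, 0.018, 0.3, 0, 0, 0, 0.38], [0.012, 0.018, 0, 0, 0, 0, 0.38], [0.012, 0.018, 0, 0, 0, 0, 0.38], [0.012, 0.018, 0, 0, 0, 0, 0.38]]]'

```text
time_s: 31.45
tool_pos: [0.5474, 0.3588, 0.2087]
tool_rot: [179.4, 0.7, 177.1]
force: [-0.0, 1.1, -0.3]
grip_width: 0.0327
grasp_force: 0.0
```

Run:
```python
from h import *
st();F=frame(-92.5,0); key([([.516,-.002,.21],F),([.516,-.002,.085],F)])
```

```text
{'time_s': 31.45, 'qpos': [9.767, 32.502, -65.14, 82.907, 29.704, 82.167, 31.716], 'tool_pos': [0.547, 0.359, 0.209], 'tool_rot': [179.353, 0.741, 177.07], 'force': [-0.033, 1.121, -0.345], 'grip_width': 0.033, 'grasp_force': 0.0}
[0.043, -1.206, -0.019, 0.006, 0.0, 0.498] rows>=12.5
[0.0, 0.0, 0.417, 0.0, 0.0, 0.0] rows>=3.0
```

>>> servo_tool --series '[[[0.03, -0.8, -0.1, 0, 0, 0.3, 0.4], [0.03, -0.8, -0.1, 0, 0, 0.3, 0.4], [0.03, -0.8, -0.1, 0, 0, 0.3, 0.4], [0.03, -0.8, -0.1, 0, 0, 0.3, 0.4], [0.03, -0.8, -0.1, 0, 0, 0.3, 0.4], [0.03, -0.8, -0.1, 0, 0, 0.3, 0.4], [0.03, -0.8, -0.1, 0, 0, 0.3, 0.4], [0.03, -0.8, -0.1, 0, 0, 0.3, 0.4], [0.03, -0.8, -0.1, 0, 0, 0.3, 0.4], [0.03, -0.8, -0.1, 0, 0, 0.3, 0.4]]]'

```text
time_s: 32.28
tool_pos: [0.524, 0.1165, 0.2292]
tool_rot: [179.7, 0.1, 123.2]
force: [0.1, 0.3, -0.1]
grip_width: 0.0346
grasp_force: 0.0
```

Run:
```python
from h import *
st();F=frame(-92.5,0); key([([.516,-.002,.2],F),([.516,-.002,.085],F)])
```

```text
{'time_s': 32.283, 'qpos': [41.265, 11.059, -62.647, 97.314, 10.039, 77.433, 10.141], 'tool_pos': [0.524, 0.116, 0.229], 'tool_rot': [179.698, 0.052, 123.236], 'force': [0.087, 0.306, -0.109], 'grip_width': 0.035, 'grasp_force': 0.0}
[-0.316, -0.239, 0.096, 0.002, 0.0, 0.199] rows>=5.0
[0.0, 0.0, 0.383, 0.0, 0.0, 0.0] rows>=2.8
```

>>> servo_tool --series '[[[-0.316, -0.239, 0.096, 0.002, 0, 0.199, 0.4], [-0.316, -0.239, 0.096, 0.002, 0, 0.199, 0.4], [-0.316, -0.239, 0.096, 0.002, 0, 0.199, 0.4], [-0.316, -0.239, 0.096, 0.002, 0, 0.199, 0.4], [-0.316, -0.239, 0.096, 0.002, 0, 0.199, 0.4], [-0.316, -0.239, 0.096, 0.002, 0, 0.199, 0.4], [-0.316, -0.239, 0.096, 0.002, 0, 0.199, 0.4]]]'

```text
time_s: 32.87
tool_pos: [0.5158, -0.0014, 0.1993]
tool_rot: [-179.8, -0.1, 87.6]
force: [0.1, 0.1, -0.2]
grip_width: 0.0347
grasp_force: 0.0
```

Run:
```python
from h import *
st();c=snap('wrist','w7'); o=get_obs(); P=wcloud(c,o)[:250]
m=(P[...,2]>.09)&(P[...,2]<.115)&(abs(P[...,0]-.516)<.04)&(abs(P[...,1])<.06); B=P[m]; print(len(B),np.percentile(B,[5,50,95],axis=0).round(3) if len(B) else '')
F=frame(-92.5,0); key([([.516,-.002,.085],F)]) 
T=cloud(snap('top','t6',crop=(90,190,300,340),scale=3)); m=(T[...,2]>.04)&(T[...,2]<.1)&(T[...,0]>.38)&(T[...,0]<.615)&(T[...,1]>.235)&(T[...,1]<.39)
n,l,s,c=cv2.connectedComponentsWithStats(m.astype(np.uint8))
for i in range(1,n):
    if s[i,4]>15: print(s[i,4],np.nanmin(T[l==i],0).round(3),np.nanmax(T[l==i],0).round(3))
```

```text
{'time_s': 32.867, 'qpos': [49.057, 7.359, -55.027, 102.203, 6.184, 73.795, -9.852], 'tool_pos': [0.516, -0.001, 0.199], 'tool_rot': [-179.848, -0.066, 87.642], 'force': [0.124, 0.125, -0.164], 'grip_width': 0.035, 'grasp_force': 0.0}
391 [[ 0.539 -0.022  0.091]
 [ 0.551  0.043  0.104]
 [ 0.556  0.049  0.114]]
[-0.003, 0.002, 0.381, -0.001, 0.0, 0.001] rows>=2.7
230 [0.557 0.297 0.041] [0.6   0.322 0.075]
236 [0.504 0.342 0.041] [0.548 0.368 0.074]
230 [0.489 0.299 0.041] [0.533 0.325 0.076]
242 [0.422 0.295 0.04 ] [0.468 0.321 0.075]
```

View pics/t6.png

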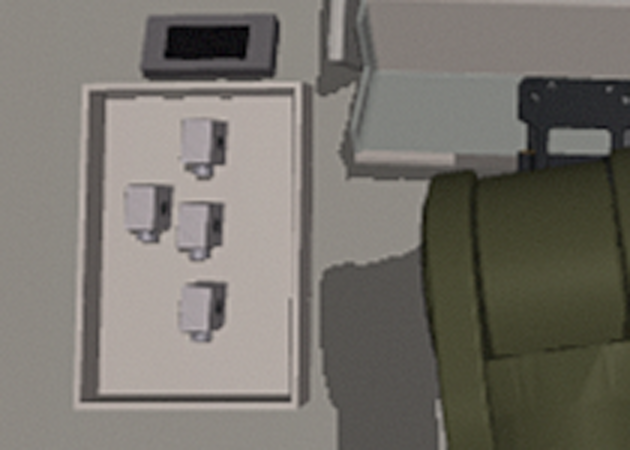

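All four valves are in the tray. Now locate the bar precisely before gripping it.

Run:
```python
from h import *
o=get_obs(); c=load('w7'); P=wcloud(c,o)
for lo in np.arange(.07,.19,.01):
    m=(P[...,2]>lo)&(P[...,2]<lo+.01)&(P[...,0]>.48)&(P[...,0]<.66)&(P[...,1]>.01)&(P[...,1]<.055); m[225:]=False; B=P[m]
    if len(B): print(round(lo,2),len(B),np.percentile(B,[5,50,95],axis=0).round(3).tolist())
cv2.imwrite('pics/w7b.png',cv2.resize(c['frame'][:300,:,::-1],None,fx=1.4,fy=1.4))
```

```text
0.07 544 [[0.578, 0.012, 0.07], [0.584, 0.032, 0.075], [0.59, 0.053, 0.079]]
0.08 531 [[0.566, 0.012, 0.08], [0.572, 0.031, 0.084], [0.577, 0.053, 0.089]]
0.09 623 [[0.556, 0.012, 0.091], [0.561, 0.034, 0.094], [0.566, 0.053, 0.098]]
0.1 170 [[0.543, 0.04, 0.101], [0.55, 0.045, 0.105], [0.556, 0.049, 0.11]]
0.11 427 [[0.525, 0.014, 0.111], [0.533, 0.04, 0.118], [0.543, 0.049, 0.12]]
0.12 388 [[0.526, 0.012, 0.12], [0.529, 0.03, 0.121], [0.533, 0.046, 0.122]]
```

View pics/w7b.png

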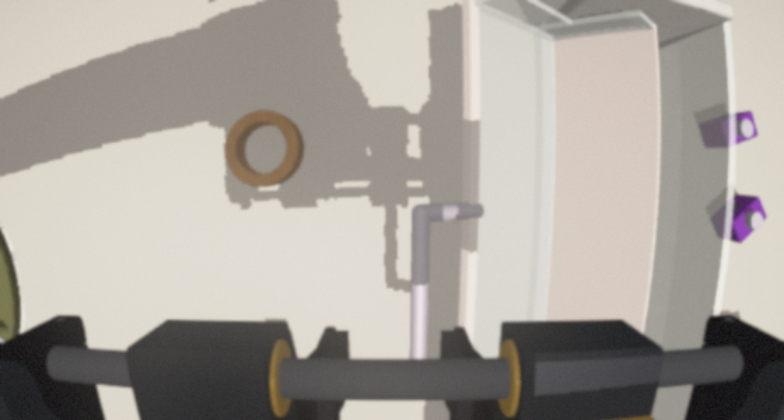

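Bar now at x≈0.5285, z≈0.117, about 0.9 rad, so the bin relaxed a bit. I'll grip it, pull it to the stop once more to be sure, then shut it.

>>> servo_tool --series '[[[0, 0.042, 0, 0, 0, 0, 0.4], [0, 0.042, 0.15, 0, 0, 0, 0.4], [0, 0.042, 0.27, 0, 0, 0, 0.4], [0, 0.042, 0.314, 0, 0, 0, 0.4], [0, 0.042, 0.314, 0, 0, 0, 0], [0, 0.042, 0.314, 0, 0, 0, 0], [0, 0.042, 0.314, 0, 0, 0, 0], [0, 0.042, 0.314, 0, 0, 0, 0], [0, 0.042, 0.314, 0, 0, 0, 0], [0, 0.042, 0.314, 0, 0, 0, 0], [0, 0.042, 0.314, 0, 0, 0, 0]]]' --grip_force 20

```text
time_s: 33.88
tool_pos: [0.529, -0.0031, 0.1062]
tool_rot: [-180.0, -0.0, 87.2]
force: [-1.0, 1.4, 4.0]
grip_width: 0.0091
grasp_force: 20.0
```

Run:
```python
from h import *
st(); o=get_obs(); p=np.array(o['tool_pos']); ex=np.array([1,-.043,0]); M=R.from_euler('xyz',o['tool_rot'],degrees=True)
print('th',np.arcsin((.635-p[0])/.135))
f=lambda th:ex*(-.135*np.sin(th)+.002*np.cos(th))+np.array([0,0,.135*np.cos(th)+.002*np.sin(th)])
t0=np.arcsin((.635-p[0])/.135)
for th in np.r_[t0,1.0,1.07]: print('fwd',th.round(2),(M.inv().apply(f(th)-f(t0))/.3).round(3).tolist())
print()
for th in np.linspace(1.05,-.02,20): print(th.round(2),(M.inv().apply(f(th)-f(1.05))/.3).round(3).tolist())
```

```text
{'time_s': 33.883, 'qpos': [44.956, 15.641, -53.306, 106.915, 13.845, 64.275, -16.182], 'tool_pos': [0.529, -0.003, 0.106], 'tool_rot': [-179.974, -0.032, 87.238], 'force': [-1.014, 1.417, 3.993], 'grip_width': 0.009, 'grasp_force': 20.001}
th 0.9031438989596509
fwd 0.9 [0.0, 0.0, 0.0]
fwd 1.0 [-0.0, -0.026, 0.035]
fwd 1.07 [-0.0, -0.042, 0.062]

1.05 [0.0, 0.0, 0.0]
0.99 [0.0, 0.014, -0.021]
0.94 [0.0, 0.028, -0.042]
0.88 [0.0, 0.044, -0.062]
0.82 [0.0, 0.061, -0.081]
0.77 [0.0, 0.079, -0.099]
0.71 [0.001, 0.098, -0.115]
0.66 [0.001, 0.118, -0.131]
0.6 [0.001, 0.139, -0.146]
0.54 [0.001, 0.16, -0.159]
0.49 [0.001, 0.182, -0.171]
0.43 [0.001, 0.205, -0.182]
0.37 [0.001, 0.229, -0.192]
0.32 [0.001, 0.253, -0.2]
0.26 [0.002, 0.277, -0.207]
0.21 [0.002, 0.302, -0.212]
0.15 [0.002, 0.327, -0.216]
0.09 [0.002, 0.352, -0.219]
0.04 [0.002, 0.378, -0.22]
-0.02 [0.002, 0.403, -0.22]
```

>>> servo_tool --series '[[[0, -0.013, 0.017, 0, 0, 0, 0], [0, -0.026, 0.035, 0, 0, 0, 0], [0, -0.037, 0.054, 0, 0, 0, 0], [0, -0.042, 0.062, 0, 0, 0, 0], [0, -0.042, 0.062, 0, 0, 0, 0], [0, -0.042, 0.062, 0, 0, 0, 0], [0, -0.042, 0.062, 0, 0, 0, 0], [0, -0.042, 0.062, 0, 0, 0, 0], [0, -0.042, 0.062, 0, 0, 0, 0], [0, -0.042, 0.062, 0, 0, 0, 0]]]'

```text
time_s: 34.72
tool_pos: [0.5172, -0.0026, 0.0882]
tool_rot: [179.9, -0.0, 87.2]
force: [-0.0, -0.4, 14.8]
grip_width: 0.0092
grasp_force: 20.0
```

>>> servo_tool --series '[[[0, 0.014, -0.021, 0, 0, 0, 0], [0, 0.028, -0.042, 0, 0, 0, 0], [0, 0.044, -0.062, 0, 0, 0, 0], [0, 0.061, -0.081, 0, 0, 0, 0], [0, 0.079, -0.099, 0, 0, 0, 0], [0.001, 0.098, -0.115, 0, 0, 0, 0], [0.001, 0.118, -0.131, 0, 0, 0, 0], [0.001, 0.139, -0.146, 0, 0, 0, 0], [0.001, 0.16, -0.159, 0, 0, 0, 0], [0.001, 0.182, -0.171, 0, 0, 0, 0], [0.001, 0.205, -0.182, 0, 0, 0, 0]]]'

```text
time_s: 35.63
tool_pos: [0.5749, -0.0052, 0.1421]
tool_rot: [-179.5, 0.0, 87.2]
force: [-9.5, -0.2, 10.0]
grip_width: 0.0092
grasp_force: 20.0
```

Run:
```python
from h import *
st(); key([([.635,-.0068,.153],None)])
```

```text
{'time_s': 35.633, 'qpos': [41.381, 20.108, -52.087, 98.092, 16.654, 70.557, -17.532], 'tool_pos': [0.575, -0.005, 0.142], 'tool_rot': [-179.476, 0.049, 87.248], 'force': [-9.479, -0.201, 9.984], 'grip_width': 0.009, 'grasp_force': 20.002}
[0.004, 0.2, -0.038, 0.0, 0.0, 0.0] rows>=1.5
```

>>> servo_tool --series '[[[0, 0.024, -0.01, 0, 0, 0, 0], [0, 0.048, -0.018, 0, 0, 0, 0], [0, 0.072, -0.025, 0, 0, 0, 0], [0, 0.097, -0.03, 0, 0, 0, 0], [0, 0.122, -0.034, 0, 0, 0, 0], [0, 0.147, -0.037, 0, 0, 0, 0], [0, 0.173, -0.038, 0, 0, 0, 0], [0, 0.198, -0.038, 0, 0, 0, 0], [0, 0.212, -0.038, 0, 0, 0, 0], [0, 0.212, -0.038, 0, 0, 0, 0], [0, 0.212, -0.038, 0, 0, 0, 0]]]'

```text
time_s: 36.55
tool_pos: [0.6353, -0.0079, 0.153]
tool_rot: [-179.1, 0.1, 87.3]
force: [-20.3, -1.3, 17.2]
grip_width: 0.0094
grasp_force: 20.0
```

>>> servo_tool --series '[[[0, 0, -0.004, 0, 0, 0, 0.35], [0, 0, -0.004, 0, 0, 0, 0.35], [0, 0, -0.004, 0, 0, 0, 0.35], [0, 0, -0.004, 0, 0, 0, 0.35], [0, 0, -0.1, 0, 0, 0, 0.35], [0, 0, -0.3, 0, 0, 0, 0.35], [0, 0, -0.5, 0, 0, 0, 0.35], [0, 0, -0.5, 0, 0, 0, 0.35], [0, 0, -0.5, 0, 0, 0, 0.35]]]'

```text
time_s: 37.3
tool_pos: [0.6449, -0.0078, 0.3108]
tool_rot: [179.4, -0.1, 87.2]
force: [0.5, 0.8, -0.1]
grip_width: 0.0302
grasp_force: 0.0
```

>>> servo_tool --series '[[[0, -0.7, 0, 0, 0, 0, 0.35], [0, -0.7, 0, 0, 0, 0, 0.35], [0, -0.7, 0, 0, 0, 0, 0.35], [0, -0.7, 0, 0, 0, 0, 0.35], [0, -0.7, 0, 0, 0, 0, 0.35], [0, -0.7, 0, 0, 0, 0, 0.35], [0, -0.7, 0, 0, 0, 0, 0.35]]]'

```text
time_s: 37.88
tool_pos: [0.4303, 0.0011, 0.304]
tool_rot: [179.9, 0.5, 87.1]
force: [0.8, -0.2, -0.1]
grip_width: 0.0305
grasp_force: 0.0
```

Run:
```python
from h import *
st(); T=cloud(snap('top','t7',scale=1.4)); X=T.reshape(-1,3)
m=(X[:,2]>.155)&(X[:,2]<.175)&(X[:,0]>.5)&(X[:,0]<.75)&(X[:,1]<.05)&(X[:,1]>-.075);B=X[m];print('bar',len(B),np.median(B,0),B.min(0),B.max(0))
m=(X[:,2]>.19)&(X[:,2]<.21)&(X[:,0]>.47)&(X[:,0]<.55)&(X[:,1]<-.28)&(X[:,1]>-.36);B=X[m];print('bottle',len(B),np.median(B,0))
Y=cloud(snap('side','s7')).reshape(-1,3)
m=(Y[:,2]>.155)&(Y[:,2]<.175)&(Y[:,0]>.58)&(Y[:,0]<.75)&(Y[:,1]<.05)&(Y[:,1]>-.075);B=Y[m];print('bar side',len(B),np.median(B,0))
Y=cloud(load('side0')).reshape(-1,3)
m=(Y[:,2]>.155)&(Y[:,2]<.175)&(Y[:,0]>.58)&(Y[:,0]<.75)&(Y[:,1]<.05)&(Y[:,1]>-.075);B=Y[m];print('bar side at start',len(B),np.median(B,0))
```

```text
{'time_s': 37.883, 'qpos': [55.888, -13.974, -49.561, 102.887, -10.169, 86.174, 4.944], 'tool_pos': [0.43, 0.001, 0.304], 'tool_rot': [179.867, 0.456, 87.11], 'force': [0.758, -0.238, -0.059], 'grip_width': 0.03, 'grasp_force': 0.0}
bar 227 [ 0.63524118 -0.00867181  0.16854082] [ 0.62859339 -0.06216955  0.15635938] [0.64074237 0.04518549 0.17337659]
bottle 179 [ 0.50569126 -0.31316507  0.19954438]
bar side 230 [ 0.63396788 -0.01790147  0.16886421]
bar side at start 232 [ 0.63406489 -0.01767814  0.16892983]
```

View pics/t7.png

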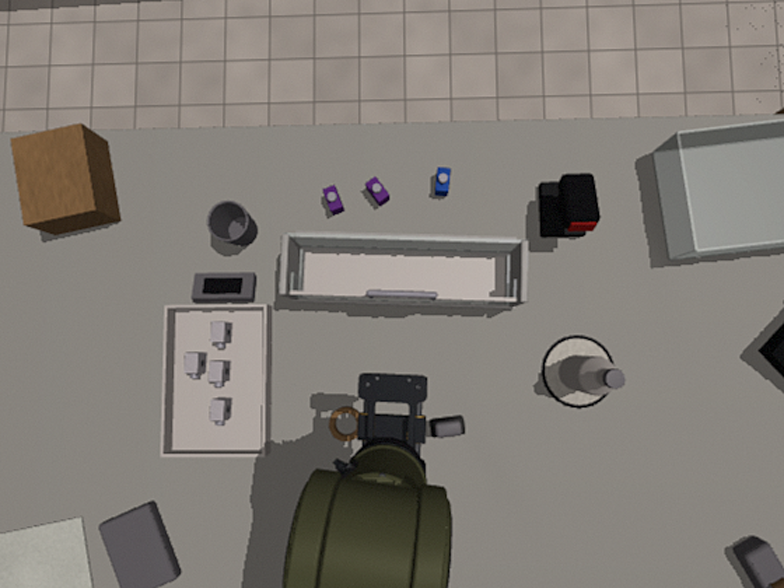

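Bin shut and empty (bar back at its start position), four valves in the tray, bottle upright in the mark, bystanders unmoved. Handing in.

```bash
python3 -c "
from h import *
print(env.sign_off())"
```

```text
the job is handed in; nothing more can be done
None
```

I handed the job in at about 38 s: the bottle stands inside the mark, all four valves present are in the tray, the bin is empty and shut, and the tape roll and stamp look unmoved; no score came back.

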